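Lay out the tray for a medium change

TASK

Set out the steel tray for a medium change, clean to dirty from left to right as the robot sees it: the large culture dish goes in the middle of the tray's front half (the half nearer the robot) with the small dish stacked centrally on its lid, the screw-cap bottle stands to the left of the large dish and the beaker to its right, both in line with it along the tray and 10 cm from it centre to centre, and the flask lies flat behind the dish in the middle of the back half, parallel to the tray's long sides with its neck to the right. Keep everything upright and level, set things down rather than drop them, and leave the dropper bottle, timer, tip box and well plate where they are.

Things in the scene. Friction and masses are not known exactly. Their poses are not given: they have to be found in the camera images.
- tray: shallow steel tray, fixed, inside 210 mm (x) by 320 mm (y); rolled rim 17 mm high, 221 x 331 mm outside; floor 3 mm above the bench. Origin: centre of its underside. x points to its back edge, away from the robot, y to its left end as the robot sees it; turned up to 9 degrees. The middle of its front half lies 52.5 mm along -x from the origin, that of its back half 52.5 mm along +x
- large_dish: large round clear culture dish with its lid on, 60 mm in diameter, 15 mm high, about 30 g, flat lid. Origin: centre of its underside, z up
- small_dish: small round clear culture dish with its lid on, 36 mm in diameter, 11 mm high, about 15 g. Origin: centre of its underside, z up
- flask: clear flat culture flask lying on its broad face, 92 mm long over the grey screw cap, 51 mm wide, 24 mm high, 45 g. Origin: underside, at the middle of the overall length and width; x points to the neck, z up. The straight 51 mm wide sides run from x = -43 to +10 mm, then it narrows; the 22 mm cap spans x = 30 to 46 mm. Balance point near x = -10 mm
- bottle: upright amber glass laboratory bottle with a ribbed white screw cap and a white label, 56 mm in diameter up to 60 mm height, sloping shoulder, cap 39 mm in diameter from 78 to 100 mm height, about 200 g. Origin: centre of its underside, z up
- beaker: upright open translucent white plastic beaker, 50 mm in diameter (53 mm at the rim bead), 70 mm high, wall 2.5 mm, about 55 g. Origin: centre of its underside, z up
- oil_bottle: leave alone: small amber dropper bottle with black collar and rubber bulb, 25 mm in diameter, 71 mm high, loose. Origin: centre of its underside
- timer: leave alone: white square laboratory timer, 62 x 62 x 18 mm, lying flat, loose. Origin: centre of its underside
- tip_box: leave alone: grey pipette tip box with a clear lid, 120 mm (x) x 84 mm (y), 66 mm high, loose, to the right of the work. Origin: centre of its underside
- well_plate: leave alone: clear 24-well plate, 86 mm (x) x 128 mm (y), 22 mm high, loose, behind the tray. Origin: centre of its underside

How it is judged:
By the outcome, as a careful person would: the job done as asked, in the order asked, and still so for the second after the job is handed in, with the robot touching nothing.
It also fails if it takes over 115 s, if anything falls off the work surface, if the arm or the gripper's body presses on something with over 40 N, if the wrist force passes 120 N, or if a joint passes its speed limit or range.

ROBOT

A 6-joint arm with a two-finger parallel gripper is mounted at the origin on the work surface. World frame = base frame: x ahead of the robot, y to its left, z up, the work surface at z = 0. Lengths are in m, angles in rad, forces in N, time in s.
With the tool pointing down it reaches from about 0.425 to 0.95 m from the base axis. Payload 3.5 kg.
Tool frame: the origin (TCP) lies midway between the tips of the shut fingers; the grasp point (between the pads) lies 19 mm behind it (r.hold_point_z is the distance from the TCP to the grasp point, in m); z points along the fingers, y is the line along which they close (so a half turn about z gives the same grasp; the last joint's range is limited). The gripper opens to 85 mm and grips with 20 to 120 N. Pads are 22 mm wide; open, the fingers measure 114 mm over their backs; the gripper's body (76 mm by 85 mm) begins 54 mm behind the grasp point. The pads swing forward as they close: fully open they stand 13 mm farther back than shut.
Start: joints at [-1.455, 0.286, 1.577, -0, 1.279, -0.15], TCP at [0.177, -0.651, 0.231] pointing down, gripper open.
Joint ranges: [-2.77, 2.77], [-0.9, 2.22], [0.21, 2.48], [-1.53, 4.67], [0.24, 2.81], [-2.84, 2.84]. Speed limits (rad/s): [2.79, 2.79, 3.14, 3.14, 3.14, 3.14].

INTERFACE

Orientations are given as a 3x3 rotation matrix whose columns are the frame's x, y, z axes.
In Python, from rig import r gives the robot as it stands.
- The arm moves only by the shell command python3 -m crank 'ROWS' [OPENING] [FORCE]. ROWS is JSON, a list of rows, each an object of numbers: "tx", "ty", "tz": the shift along the tool's x, y, z in cm; "wx", "wy", "wz": the turn, a rotation vector about the tool's x, y, z in rad. In form: [{"tx": .., "ty": .., "tz": .., "wx": .., "wy": .., "wz": ..}, ...]. A call has 1 to 12 rows; each row is the pose to reach, as a shift and turn from the pose commanded when the call began, along the tool's axes at that moment; what a row does not reach only later rows make up. A row lasts 1/12 s, in which the tool goes at most 41.7 mm and 7.16 degrees, less where a joint would pass 70% of its speed; a pose out of reach is approached as far as the arm can. A call with a gripper value outside its range is refused whole. OPENING is the finger opening in cm, from 0 to 8.54, set as the call begins (- or left out, the last holds). The fingers move at their own pace and stop on an object; FORCE is the grip in N (left out, the last holds). Time passes only in rows, so rows that repeat a pose let the fingers close. It gives the time, the measured TCP pose, the force, the opening and the grip force at its end, in the units of the state.
- r.get_state(): the state, without advancing time (a new reading comes with each control period).
- r.snapshot(name): name is "scene" or "top" or "wrist"; returns a dict with "pixels" (384x512x3 uint8, red, green, blue), "fx", "fy", "cx", "cy" (pixels), "D" ([k1, k2, p1, p2, k3] as OpenCV has them; the pictures are not rectified), "world_from_camera" (4x4, takes a point from camera to world coordinates). Camera axes: x right, y up, looking along -z (the intrinsics and any distortion apply to the point x, -y, -z); pixel columns grow to the right and rows downward; lengths in m; the calibration is good to about 2 mm. A picture is of the moment at which its call begins. There is no depth.
- r.finish_job(): hands the job in; it is judged then, once.
Trained networks look in a picture, given as the dict that the camera call returned (one of the last four; its "shot" number tells which), for a name from the list of things; names that differ only in an ending like _2 or _b are one class to them, and where a whole thing is asked for, a point or a joint stands for the part that bears it (a point fixed in the world has none). Each returns a list of dicts, best first, with "p" (0 to 1); they miss things now and then, are a little off and sometimes report something else, mostly with a low value. They report only what shows in the picture. A call takes as long as a camera call.
- r.search_frame(picture, query): "point" ([row, column] as shares, 0 to 1, of the picture: columns of its width, rows of its height, amid what is visible of it).
- r.silhouettes(picture, query): "pixels" (384x512 bool, what is visible of it) and "point" ([row, column] as shares, 0 to 1, of the picture: columns of its width, rows of its height, amid what is visible of it).
The state is a dict: "time": time; "qpos": joint angles; "dq": joint speeds; "joint_torque": joint torques, N m; "eef_pos": TCP position; "tool_rot": TCP orientation; "ft_force": force on the tool from outside, world axes, zero at the start; "ft_torque": the same for the moment, N m; "finger_gap": finger opening in m; "grip_force": force on a finger pad.
Only numpy, scipy, OpenCV 4.12 (cv2) and the standard library are available. Lean on these libraries where they do the work, as an engineer would, in place of code of your own. Each camera call takes 0.05 s, during which the arm holds its last target. There are 200 camera calls.

## Working session

There is one attempt and no reset: what is moved stays moved. The work goes in short steps, Python scripts to look and compute and a shell command to move; the robot and the scene stay as the last step left them, time stands still between calls to the robot, and variables do not carry over. Pictures are saved under pics/ and viewed, at most 14 in all, crops included, and the job is handed in when it is done.

```bash
ls; mkdir -p pics; python3 - <<'E'
from rig import r
import cv2,numpy as np
for n in ["scene","top"]:
    p=r.snapshot(n); cv2.imwrite(f"pics/{n}0.png",cv2.resize(p["pixels"][:,:,::-1],(800,600)))
    print(n,p["fx"],p["fy"],p["cx"],p["cy"],p["D"],np.round(p["world_from_camera"],3).tolist())
s=r.get_state();print(s, r.hold_point_z)
E
```

```text
pics
scene 360.3908922569442 360.3908922569442 254.36016802869494 193.91943808224713 [0.03346127 0.         0.         0.         0.        ] [[-0.811, -0.355, 0.466, 1.059], [0.586, -0.49, 0.646, 0.654], [-0.001, 0.796, 0.605, 0.671], [0.0, 0.0, 0.0, 1.0]]
top 473.13223688625806 473.13223688625806 253.82536826694025 192.79414233885976 [-0.01431787  0.          0.          0.          0.        ] [[0.011, 0.982, -0.188, 0.312], [-1.0, 0.01, -0.003, -0.027], [-0.001, 0.188, 0.982, 1.406], [0.0, 0.0, 0.0, 1.0]]
{'time': 0.1, 'qpos': array([-1.45497914e+00,  2.87102283e-01,  1.57802416e+00, -1.74670735e-05,
        1.27863835e+00, -1.50047890e-01]), 'dq': array([ 0.00117621, -0.00200353, -0.0035049 , -0.00098094,  0.00054057,
       -0.00135293]), 'joint_torque': array([ 1.93704756e-03, -4.07295835e+01, -2.93699956e+01, -1.45416252e-04,
        3.44378350e-03, -1.14290162e-05]), 'eef_pos': array([ 0.17727533, -0.65068274,  0.2300722 ]), 'tool_rot': array([[ 9.64864283e-01,  2.62748632e-01, -2.67623832e-04],
       [ 2.62748587e-01, -9.64861924e-01,  2.15565425e-03],
       [ 3.08175159e-04, -2.15023157e-03, -9.99997641e-01]]), 'ft_force': array([-0.26828167,  0.76848713, -0.36904943]), 'ft_torque': array([-0.03767648,  0.011651  ,  0.02018733]), 'grip_force': 0.0, 'finger_gap': 0.08523436054316064} 0.0187
```

View pics/top0.png

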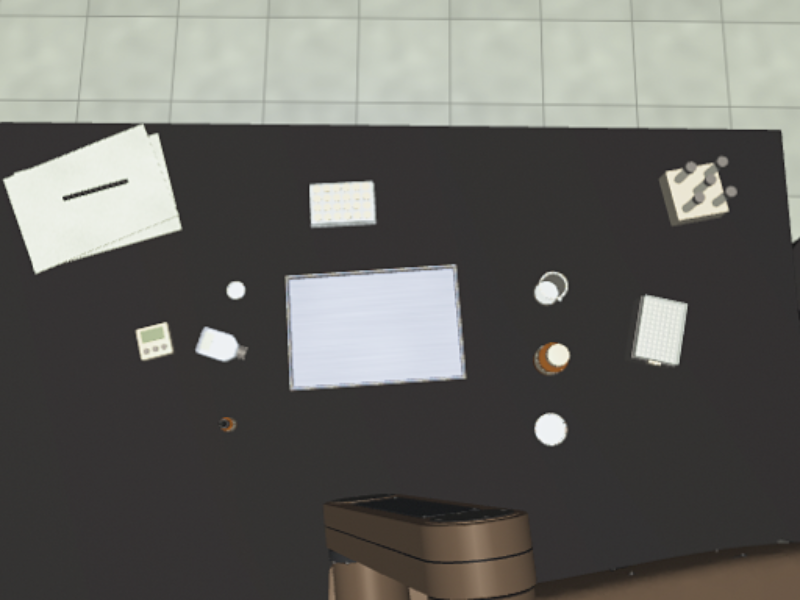

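View pics/scene0.png

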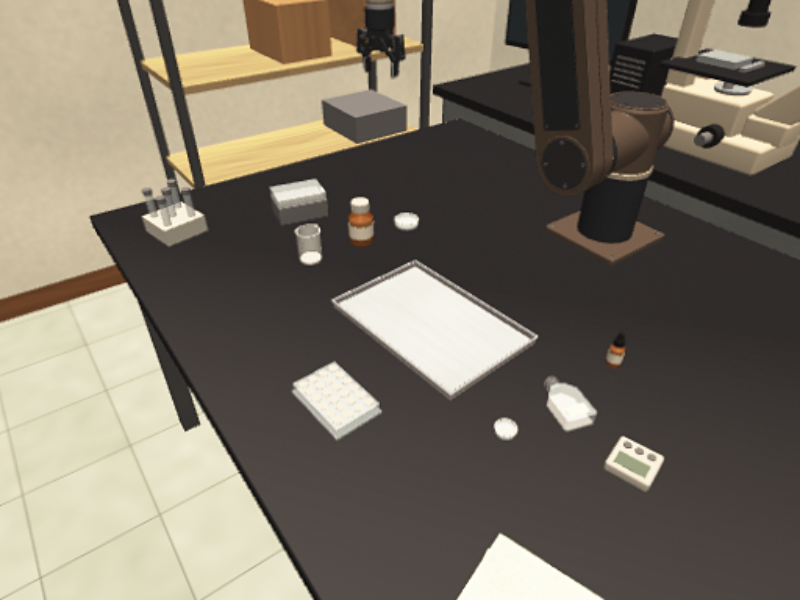

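```bash
cat > h.py <<'E'
from rig import r
import numpy as np, cv2
from scipy.optimize import minimize
def cyl(*rz):  # convex lathe: list of (radius,z)
    a=np.linspace(0,2*np.pi,48,endpoint=False)
    return np.vstack([np.c_[R*np.cos(a),R*np.sin(a),0*a+z] for R,z in rz])
def box(x0,x1,y0,y1,z0,z1): return np.array([[x,y,z] for x in(x0,x1) for y in(y0,y1) for z in(z0,z1)],float)
flb=np.vstack([box(-43,10,-25.5,25.5,0,24),box(10,30,-10,10,2,22)])
a=np.linspace(0,2*np.pi,24,endpoint=False)
flc=np.vstack([np.c_[0*a+x,11*np.cos(a),12+11*np.sin(a)] for x in(28,46)])
M={"tray":[box(-110.5,110.5,-165.5,165.5,10,17)],"large_dish":[cyl((30,0),(30,15))],"small_dish":[cyl((18,0),(18,11))],
"flask":[np.vstack([box(-43,10,-25.5,25.5,0,24),box(29,30,-10,10,2,22)]),flc],
"bottle":[cyl((28,0),(28,60),(19.5,78),(19.5,100))],"beaker":[cyl((25,0),(25,60),(26.5,70))],
"oil_bottle":[cyl((12.5,0),(12.5,40),(6,71))],"timer":[box(-31,31,-31,31,0,18)],"tip_box":[box(-60,60,-42,42,0,66)],"well_plate":[box(-43,43,-64,64,0,22)]}
def proj(p,P):
    W=np.array(p["world_from_camera"]); c=(P-W[:3,3])@W[:3,:3]
    c=c*[1,-1,-1]
    K=np.array([[p["fx"],0,p["cx"]],[0,p["fy"],p["cy"]],[0,0,1]])
    return cv2.projectPoints(c,np.zeros(3),np.zeros(3),K,np.array(p["D"],float))[0][:,0]
def ray(p,uv,z):
    W=np.array(p["world_from_camera"]);K=np.array([[p["fx"],0,p["cx"]],[0,p["fy"],p["cy"]],[0,0,1]])
    n=cv2.undistortPoints(np.array([[uv]],float),K,np.array(p["D"],float))[0,0]
    d=W[:3,:3]@np.array([n[0],-n[1],-1]);o=W[:3,3]
    return o+d*(z-o[2])/d[2]
def render(p,name,q,z):
    c,s=np.cos(q[2]),np.sin(q[2]);R=np.array([[c,-s,0],[s,c,0],[0,0,1]])
    im=np.zeros((384*4,512*4),np.uint8)
    for part in M[name]:
        uv=proj(p,part/1000@R.T+[q[0],q[1],z])
        hull=cv2.convexHull(uv.astype(np.float32))[:,0]
        cv2.fillConvexPoly(im,np.round((hull*4+1.5)*16).astype(np.int32),255,shift=4)
    return cv2.resize(im,(512,384),interpolation=cv2.INTER_AREA)/255.
def detect(p,name):
    L=r.silhouettes(p,name)
    return (L[0]["pixels"],L[0]["p"],L) if L else (None,0,L)
def fit(obs,name,z=0.,yaw=None,x0=None):
    """obs: list of (picture,mask). returns x,y,yaw,IoU"""
    p,m=obs[0]; v,u=np.nonzero(m)
    if x0 is None: x0=ray(p,(u.mean(),v.mean()),z+M[name][0][:,2].max()/2000)[:2]
    fy=yaw is not None
    def cost(q):
        q=np.r_[q[0]/100,q[1]/100,q[2]/20 if fy else 0]
        t=0
        for p,m in obs:
            a=render(p,name,q,z); t+=1-np.minimum(a,m).sum()/np.maximum(a,m).sum()
        return t/len(obs)
    best=None
    for y0 in (yaw if fy else [0]):
        s=[x0[0]*100,x0[1]*100]+([y0*20] if fy else [])
        n=len(s); res=minimize(cost,s,method="Nelder-Mead",options=dict(initial_simplex=np.vstack([s]+[np.array(s)+np.eye(n)[i]*1.2 for i in range(n)]),xatol=.01,fatol=1e-4,maxiter=150))
        if best is None or res.fun<best.fun: best=res
    q=best.x
    return np.r_[q[0]/100,q[1]/100,q[2]/20 if fy else 0,1-best.fun]
E
python3 - <<'E'
from h import *
T=r.snapshot("top");S=r.snapshot("scene")
for n in M:
    y={"tray":[0],"flask":[-1.8,0],"timer":[0,],"tip_box":[0],"well_plate":[0]}.get(n)
    out=[]
    for k,p in(("top",T),("scene",S)):
        m,pr,L=detect(p,n)
        if m is None: print(n,k,"none");continue
        out.append((p,m)); q=fit([(p,m)],n,yaw=y if k=="top" else y)
        print(n,k,round(pr,2),len(L),np.round(q,4))
E
```

```text
tray top 0.68 1 [ 0.442  -0.3973  0.4638  0.0397]
tray scene 0.95 1 [0.5302 0.0234 0.0804 0.9572]
large_dish top 0.86 1 [ 0.3421 -0.3104  0.      0.9506]
large_dish scene 0.49 1 [ 0.3365 -0.3097  0.      0.8485]
small_dish top 0.52 1 [0.6021 0.2923 0.     0.9167]
small_dish scene 0.57 1 [0.5987 0.2911 0.     0.8301]
flask top 0.83 1 [ 0.4902  0.3107 -1.8602  0.9479]
flask scene 0.81 3 [ 0.4902  0.3113 -1.8728  0.9408]
bottle top 0.77 1 [ 0.4707 -0.3084  0.      0.9469]
bottle scene 0.76 1 [ 0.4676 -0.3108  0.      0.8726]
beaker top 0.56 1 [ 0.603  -0.3098  0.      0.9353]
beaker scene 0.67 1 [ 0.6005 -0.3095  0.      0.9166]
oil_bottle top 0.65 1 [0.3442 0.2896 0.     0.8921]
oil_bottle scene 0.46 1 [0.3503 0.2968 0.     0.7861]
timer top 0.87 1 [0.4991 0.4372 0.2602 0.9372]
timer scene 0.73 1 [0.4969 0.4405 0.3014 0.8763]
tip_box top 0.82 2 [ 0.5235 -0.5074 -0.2194  0.9392]
tip_box scene 0.7 2 [ 0.524  -0.5057 -0.2859  0.9203]
well_plate top 0.56 1 [0.7749 0.0891 0.0328 0.9215]
well_plate scene 0.86 2 [0.7756 0.0925 0.048  0.9331]
```

```bash
python3 - <<'E'
from h import *
T=r.snapshot("top");S=r.snapshot("scene")
def seg(p,ptv,th):
    g=p["pixels"].min(2); b=(g>th).astype(np.uint8); n,l=cv2.connectedComponents(b)
    m=(l==l[ptv[1],ptv[0]])
    c,_=cv2.findContours(m.astype(np.uint8),cv2.RETR_EXTERNAL,cv2.CHAIN_APPROX_NONE)
    o=np.zeros(m.shape,np.uint8);cv2.drawContours(o,c,-1,1,-1);return o>0
o=[]
for p,pt in((T,(240,210)),(S,(275,208))):
    for th in (75,95):
        m=seg(p,pt,th);o.append((p,m));print(th,m.sum(),np.round(fit([(p,m)],"tray",yaw=[0.05]),4))
print(fit([o[0],o[2]],"tray",yaw=[.06]))
E
```

```text
75 8308 [0.5306 0.021  0.0784 0.9882]
95 8249 [0.5307 0.0209 0.0783 0.989 ]
75 5963 [0.5327 0.0257 0.076  0.9787]
95 5734 [0.53   0.023  0.0831 0.9728]
[0.53125199 0.02270252 0.07715342 0.9728486 ]
```

```bash
cat > go.py <<'E'
import sys
from h import *
from scipy.spatial.transform import Rotation as Ro
def go(x,y,z,yaw=0.078,frm=None,quiet=False):
    """tool pose delta; yaw: tool x=(cos,sin), tool y=(sin,-cos), z down"""
    s=r.get_state() if frm is None else frm
    R=s["tool_rot"];d=R.T@(np.array([x,y,z])-s["eef_pos"])*100
    c,sn=np.cos(yaw),np.sin(yaw)
    Rt=np.array([[c,sn,0],[sn,-c,0],[0,0,-1]])
    w=Ro.from_matrix(R.T@Rt).as_rotvec()
    print("cm",np.round(d,2),"rad",np.round(w,4),"rows",round(max(np.linalg.norm(d)/4.17,np.linalg.norm(w)/.125),1))
    return dict(eef_pos=np.array([x,y,z]),tool_rot=Rt)
def st():
    s=r.get_state();print("t",round(s["time"],2),np.round(s["eef_pos"],4),"yaw",round(np.arctan2(s["tool_rot"][1,0],s["tool_rot"][0,0]),3),"F",np.round(s["ft_force"],1),"gap",round(s["finger_gap"],4),"grip",round(s["grip_force"],1))
E
python3 -c "
from go import *
a=go(.342,-.310,.16)"
```

```text
cm [ 24.85 -28.6    7.13] rad [-0.      0.      0.1878] rows 9.2
```

```bash
python3 -m crank '[{"tx":1.5,"ty":-1.7,"tz":0.4,"wz":0.02},{"tx":4,"ty":-4.6,"tz":1.1,"wz":0.05},{"tx":6.6,"ty":-7.6,"tz":1.9,"wz":0.08},{"tx":9.2,"ty":-10.6,"tz":2.6,"wz":0.1},{"tx":11.8,"ty":-13.6,"tz":3.4,"wz":0.12},{"tx":14.4,"ty":-16.6,"tz":4.1,"wz":0.14},{"tx":17,"ty":-19.6,"tz":4.9,"wz":0.16},{"tx":19.6,"ty":-22.6,"tz":5.6,"wz":0.18},{"tx":22,"ty":-25.4,"tz":6.3,"wz":0.188},{"tx":24,"ty":-27.7,"tz":6.9,"wz":0.188},{"tx":24.85,"ty":-28.6,"tz":7.1,"wz":0.188},{"tx":24.85,"ty":-28.6,"tz":7.1,"wz":0.188}]' 8
python3 - <<'E'
from go import *
st(); p=r.snapshot("wrist"); cv2.imwrite("pics/w1.png",p["pixels"][:,:,::-1])
print(np.round(p["world_from_camera"],3).tolist(),p["fx"],p["cx"],p["cy"],p["D"])
m,pr,L=detect(p,"large_dish"); print(pr, [l["point"] for l in L])
if m is not None: print(np.round(fit([(p,m)],"large_dish"),4))
go(.342,-.310,-.003)
E
```

```text
t 1.3 [ 0.1773 -0.6513  0.2313] yaw 0.266 F [-0.5 -0.7  0. ] gap 0.085 grip 0.0
[[0.263, 0.932, 0.248, 0.24], [-0.965, 0.254, 0.068, -0.635], [0.0, -0.257, 0.966, 0.374], [0.0, 0.0, 0.0, 1.0]] 277.07078800692665 253.7236006457174 189.33903986008926 [-0.01131121  0.          0.          0.          0.        ]
0 []
cm [ 24.85 -28.6   23.44] rad [0.     0.     0.1878] rows 10.7schema error: expected keys tx, ty, tz, wx, wy, wz
```

View pics/w1.png

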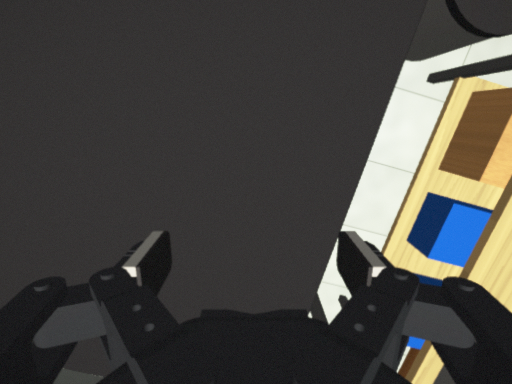

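```bash
python3 -m crank '[{"tx":1.5,"ty":-1.7,"tz":0.4,"wx":0,"wy":0,"wz":0.02},{"tx":4,"ty":-4.6,"tz":1.1,"wx":0,"wy":0,"wz":0.05},{"tx":6.6,"ty":-7.6,"tz":1.9,"wx":0,"wy":0,"wz":0.08},{"tx":9.2,"ty":-10.6,"tz":2.6,"wx":0,"wy":0,"wz":0.1},{"tx":11.8,"ty":-13.6,"tz":3.4,"wx":0,"wy":0,"wz":0.12},{"tx":14.4,"ty":-16.6,"tz":4.1,"wx":0,"wy":0,"wz":0.14},{"tx":17,"ty":-19.6,"tz":4.9,"wx":0,"wy":0,"wz":0.16},{"tx":19.6,"ty":-22.6,"tz":5.6,"wx":0,"wy":0,"wz":0.18},{"tx":22,"ty":-25.4,"tz":6.3,"wx":0,"wy":0,"wz":0.188},{"tx":24,"ty":-27.7,"tz":6.9,"wx":0,"wy":0,"wz":0.188},{"tx":24.85,"ty":-28.6,"tz":7.1,"wx":0,"wy":0,"wz":0.188},{"tx":24.85,"ty":-28.6,"tz":7.1,"wx":0,"wy":0,"wz":0.188}]' 8
python3 - <<'E'
from go import *
st(); p=r.snapshot("wrist"); cv2.imwrite("pics/w2.png",p["pixels"][:,:,::-1])
m,pr,L=detect(p,"large_dish"); print(pr, [l["point"] for l in L])
if m is not None: print(np.round(fit([(p,m)],"large_dish"),4))
m,pr,L=detect(p,"bottle"); print(pr, [l["point"] for l in L])
if m is not None: print(np.round(fit([(p,m)],"bottle"),4))
go(.342,-.310,-.003)
E
```

```text
time: 2.4
eef_pos: [0.3426, -0.3077, 0.1597]
tool_rot: [[0.997, 0.081, -0.001], [0.081, -0.997, 0.001], [-0.0, -0.001, -1.0]]
ft_force: [0.8, 0.6, -0.9]
finger_gap: 0.0801
grip_force: 0.0
t 2.4 [ 0.3426 -0.3077  0.1597] yaw 0.081 F [ 0.8  0.6 -0.9] gap 0.0801 grip 0.0
0.68 [[0.469, 0.4916]]
[ 0.3428 -0.3098  0.      0.9362]
0.91 [[0.0958, 0.5215]]
[ 0.471  -0.3089  0.      0.9786]
cm [-0.   -0.18 16.41] rad [ 0.0019 -0.0004 -0.0005] rows 3.9
```

View pics/w2.png

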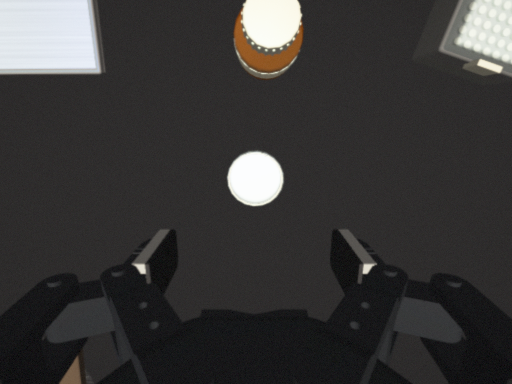

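```bash
python3 -m crank '[{"tx":0,"ty":-0.1,"tz":2,"wx":0.002,"wy":0,"wz":0},{"tx":0.05,"ty":-0.18,"tz":5.5,"wx":0.002,"wy":0,"wz":0},{"tx":0.05,"ty":-0.18,"tz":9,"wx":0.002,"wy":0,"wz":0},{"tx":0.05,"ty":-0.18,"tz":12.5,"wx":0.002,"wy":0,"wz":0},{"tx":0.05,"ty":-0.18,"tz":15,"wx":0.002,"wy":0,"wz":0},{"tx":0.05,"ty":-0.18,"tz":16,"wx":0.002,"wy":0,"wz":0},{"tx":0.05,"ty":-0.18,"tz":16.3,"wx":0.002,"wy":0,"wz":0},{"tx":0.05,"ty":-0.18,"tz":16.3,"wx":0.002,"wy":0,"wz":0}]' 7.4
python3 -m crank '[{"tx":0,"ty":0,"tz":0,"wx":0,"wy":0,"wz":0},{"tx":0,"ty":0,"tz":0,"wx":0,"wy":0,"wz":0},{"tx":0,"ty":0,"tz":0,"wx":0,"wy":0,"wz":0},{"tx":0,"ty":0,"tz":0,"wx":0,"wy":0,"wz":0},{"tx":0,"ty":0,"tz":0,"wx":0,"wy":0,"wz":0},{"tx":0,"ty":0,"tz":0,"wx":0,"wy":0,"wz":0}]' 5.4 20
python3 - <<'E'
from go import *
st(); p=r.snapshot("wrist"); cv2.imwrite("pics/w3.png",p["pixels"][:,:,::-1])
E
```

```text
time: 3.22
eef_pos: [0.3422, -0.3095, -0.0025]
tool_rot: [[0.997, 0.076, -0.0], [0.076, -0.997, 0.002], [-0.0, -0.002, -1.0]]
ft_force: [0.2, -1.0, 0.7]
finger_gap: 0.0736
grip_force: 0.0
time: 3.72
eef_pos: [0.3435, -0.3101, -0.0006]
tool_rot: [[0.997, 0.078, 0.002], [0.078, -0.997, -0.002], [0.002, 0.002, -1.0]]
ft_force: [-1.1, -0.3, 6.5]
finger_gap: 0.0588
grip_force: 22.1
t 3.72 [ 0.3435 -0.3101 -0.0006] yaw 0.078 F [-1.1 -0.3  6.5] gap 0.0588 grip 22.1
```

View pics/w3.png

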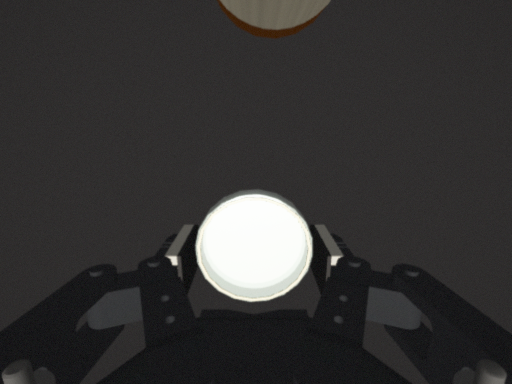

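```bash
python3 -m crank '[{"tx":0,"ty":0,"tz":-0.3,"wx":0,"wy":0,"wz":0},{"tx":0,"ty":0,"tz":-1.2,"wx":0,"wy":0,"wz":0},{"tx":0,"ty":0,"tz":-3.2,"wx":0,"wy":0,"wz":0},{"tx":0,"ty":0,"tz":-5.5,"wx":0,"wy":0,"wz":0},{"tx":0,"ty":0,"tz":-7,"wx":0,"wy":0,"wz":0},{"tx":0,"ty":0,"tz":-7.5,"wx":0,"wy":0,"wz":0}]'
python3 -c "
from go import *
st();go(.4785,.018,.06)"
```

```text
time: 4.27
eef_pos: [0.3434, -0.3094, 0.0753]
tool_rot: [[0.997, 0.078, 0.003], [0.078, -0.997, -0.002], [0.003, 0.002, -1.0]]
ft_force: [0.5, 0.5, -0.3]
finger_gap: 0.059
grip_force: 21.8
t 4.27 [ 0.3434 -0.3094  0.0753] yaw 0.078 F [ 0.5  0.5 -0.3] gap 0.059 grip 21.8
cm [ 16.02 -31.59   1.51] rad [ 0.002  -0.0026  0.0001] rows 8.5
```

```bash
python3 -m crank '[{"tx":0.4,"ty":-0.8,"tz":0,"wx":0,"wy":0,"wz":0},{"tx":1.5,"ty":-3,"tz":0.1,"wx":0,"wy":0,"wz":0},{"tx":3.2,"ty":-6.3,"tz":0.3,"wx":0,"wy":0,"wz":0},{"tx":5,"ty":-9.8,"tz":0.5,"wx":0,"wy":0,"wz":0},{"tx":6.8,"ty":-13.4,"tz":0.6,"wx":0,"wy":0,"wz":0},{"tx":8.6,"ty":-17,"tz":0.8,"wx":0,"wy":0,"wz":0},{"tx":10.4,"ty":-20.5,"tz":1,"wx":0,"wy":0,"wz":0},{"tx":12.2,"ty":-24,"tz":1.1,"wx":0,"wy":0,"wz":0},{"tx":13.9,"ty":-27.4,"tz":1.3,"wx":0,"wy":0,"wz":0},{"tx":15.2,"ty":-30,"tz":1.4,"wx":0,"wy":0,"wz":0},{"tx":15.8,"ty":-31.2,"tz":1.5,"wx":0,"wy":0,"wz":0},{"tx":16.0,"ty":-31.6,"tz":1.5,"wx":0,"wy":0,"wz":0}]'
python3 - <<'E'
from go import *
st(); p=r.snapshot("wrist"); cv2.imwrite("pics/w4.png",p["pixels"][:,:,::-1]);st()
go(.4785,.018,.0028)
E
```

```text
time: 5.27
eef_pos: [0.4761, 0.0221, 0.0563]
tool_rot: [[0.997, 0.081, -0.003], [0.081, -0.997, 0.003], [-0.003, -0.003, -1.0]]
ft_force: [0.1, -0.2, -0.6]
finger_gap: 0.059
grip_force: 21.8
t 5.27 [0.4761 0.0221 0.0563] yaw 0.082 F [ 0.1 -0.2 -0.6] gap 0.059 grip 21.8
t 5.32 [0.4762 0.0214 0.0565] yaw 0.081 F [-0.6 -0.2 -0.1] gap 0.0592 grip 21.8
cm [0.22 0.38 5.37] rad [-0.0031  0.0029  0.0028] rows 1.3
```

View pics/w4.png

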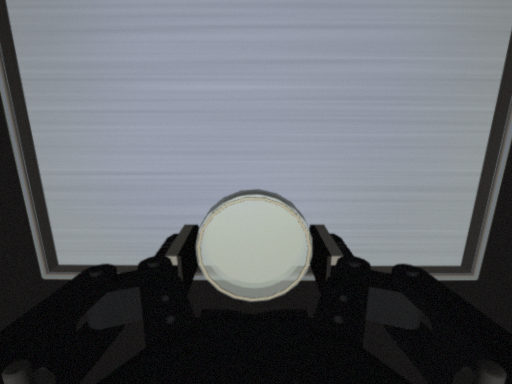

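```bash
python3 -m crank '[{"tx":0.1,"ty":0.2,"tz":1,"wx":0,"wy":0,"wz":0},{"tx":0.2,"ty":0.3,"tz":2.5,"wx":0,"wy":0,"wz":0},{"tx":0.2,"ty":0.38,"tz":3.8,"wx":0,"wy":0,"wz":0},{"tx":0.2,"ty":0.38,"tz":4,"wx":0,"wy":0,"wz":0},{"tx":0.2,"ty":0.38,"tz":4,"wx":0,"wy":0,"wz":0},{"tx":0.2,"ty":0.38,"tz":4,"wx":0,"wy":0,"wz":0}]'
python3 - <<'E'
from go import *
st(); p=r.snapshot("wrist"); 
g=p["pixels"].min(2).astype(int)
cv2.imwrite("pics/w5.png",p["pixels"][:,:,::-1]);st()
go(.4785,.018,.0028)
# front corners from previous picture are recomputed by viewing
E
```

```text
time: 5.82
eef_pos: [0.4793, 0.0148, 0.0177]
tool_rot: [[0.997, 0.076, -0.001], [0.076, -0.997, 0.002], [-0.001, -0.002, -1.0]]
ft_force: [0.3, 0.4, 0.1]
finger_gap: 0.0592
grip_force: 21.8
t 5.82 [0.4793 0.0148 0.0177] yaw 0.076 F [0.3 0.4 0.1] gap 0.0592 grip 21.8
t 5.87 [0.4798 0.0149 0.0183] yaw 0.077 F [-0.4 -0.5 -0.1] gap 0.0591 grip 21.8
cm [-0.11 -0.32  1.55] rad [-0.0018 -0.0005 -0.0014] rows 0.4
```

View pics/w5.png

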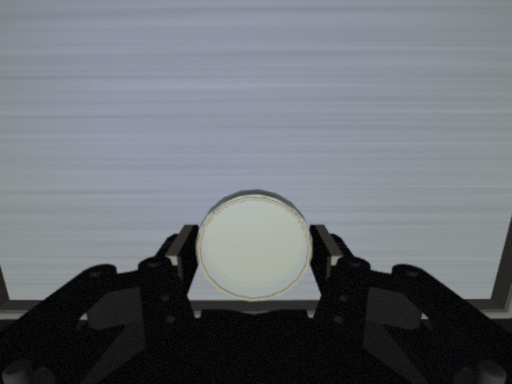

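```bash
python3 -m crank '[{"tx":-0.1,"ty":-0.2,"tz":0.4,"wx":0,"wy":0,"wz":0},{"tx":-0.2,"ty":-0.35,"tz":0.9,"wx":0,"wy":0,"wz":0},{"tx":-0.2,"ty":-0.35,"tz":1.1,"wx":0,"wy":0,"wz":0},{"tx":-0.2,"ty":-0.35,"tz":1.1,"wx":0,"wy":0,"wz":0},{"tx":-0.2,"ty":-0.35,"tz":1.1,"wx":0,"wy":0,"wz":0},{"tx":-0.2,"ty":-0.35,"tz":1.1,"wx":0,"wy":0,"wz":0}]'
python3 - <<'E'
from go import *
p=r.snapshot("wrist"); st()
g=p["pixels"].mean(2)
# inside floor/dark rim edge along rows (left & right) and front edge along columns
for row in (160,200,240):
    l=g[row]; print(row,[int(v) for v in l[:14]],[int(v) for v in l[-14:]])
for c in (60,440): print(c,[(i,int(g[i,c])) for i in range(288,325,2)])
go(.4785,.018,.0028)
E
```

```text
time: 6.37
eef_pos: [0.4775, 0.019, 0.0071]
tool_rot: [[0.997, 0.078, 0.0], [0.078, -0.997, 0.002], [0.0, -0.002, -1.0]]
ft_force: [-0.2, -0.1, 0.9]
finger_gap: 0.0591
grip_force: 21.8
t 6.42 [0.4775 0.019  0.0071] yaw 0.078 F [-1.  -0.1  0.4] gap 0.0588 grip 21.8
160 [139, 138, 139, 140, 139, 137, 138, 137, 138, 137, 139, 139, 141, 137] [139, 135, 139, 136, 140, 137, 136, 138, 137, 137, 136, 135, 139, 135]
200 [143, 143, 142, 143, 142, 144, 142, 143, 144, 142, 142, 144, 145, 143] [143, 143, 142, 142, 142, 143, 140, 140, 142, 142, 142, 140, 142, 140]
240 [138, 137, 137, 137, 138, 136, 139, 138, 137, 138, 139, 139, 139, 139] [140, 139, 139, 139, 137, 139, 139, 137, 138, 138, 138, 138, 138, 136]
60 [(288, 37), (290, 6), (292, 8), (294, 6), (296, 2), (298, 9), (300, 14), (302, 8), (304, 11), (306, 11), (308, 7), (310, 11), (312, 3), (314, 10), (316, 7), (318, 5), (320, 12), (322, 2), (324, 2)]
440 [(288, 7), (290, 4), (292, 11), (294, 6), (296, 4), (298, 9), (300, 9), (302, 5), (304, 9), (306, 8), (308, 1), (310, 10), (312, 3), (314, 12), (316, 2), (318, 7), (320, 12), (322, 9), (324, 11)]
cm [0.09 0.1  0.43] rad [-0.0019 -0.0004 -0.0001] rows 0.1
```

```bash
python3 -m crank '[{"tx":0.08,"ty":0.08,"tz":0.15,"wx":-0.002,"wy":0,"wz":0},{"tx":0.08,"ty":0.08,"tz":0.3,"wx":-0.002,"wy":0,"wz":0},{"tx":0.08,"ty":0.08,"tz":0.4,"wx":-0.002,"wy":0,"wz":0},{"tx":0.08,"ty":0.08,"tz":0.45,"wx":-0.002,"wy":0,"wz":0},{"tx":0.08,"ty":0.08,"tz":0.45,"wx":-0.002,"wy":0,"wz":0},{"tx":0.08,"ty":0.08,"tz":0.45,"wx":-0.002,"wy":0,"wz":0}]'
```

```text
time: 6.92
eef_pos: [0.4782, 0.0182, 0.0025]
tool_rot: [[0.997, 0.078, -0.0], [0.078, -0.997, 0.0], [-0.0, -0.0, -1.0]]
ft_force: [-1.1, -0.6, -0.4]
finger_gap: 0.0595
grip_force: 21.9
```

```bash
python3 -m crank '[{"tx":0.02,"ty":0,"tz":0.05,"wx":0,"wy":0,"wz":0},{"tx":0.02,"ty":0,"tz":0.08,"wx":0,"wy":0,"wz":0},{"tx":0.02,"ty":0,"tz":0.08,"wx":0,"wy":0,"wz":0}]'
python3 -m crank '[{"tx":0,"ty":0,"tz":0,"wx":0,"wy":0,"wz":0},{"tx":0,"ty":0,"tz":0,"wx":0,"wy":0,"wz":0},{"tx":0,"ty":0,"tz":0,"wx":0,"wy":0,"wz":0},{"tx":0,"ty":0,"tz":-0.1,"wx":0,"wy":0,"wz":0}]' 7
python3 -m crank '[{"tx":0,"ty":0,"tz":-0.5,"wx":0,"wy":0,"wz":0},{"tx":0,"ty":0,"tz":-2,"wx":0,"wy":0,"wz":0},{"tx":0,"ty":0,"tz":-5.5,"wx":0,"wy":0,"wz":0},{"tx":0,"ty":0,"tz":-9,"wx":0,"wy":0,"wz":0},{"tx":0,"ty":0,"tz":-12.5,"wx":0,"wy":0,"wz":0},{"tx":0,"ty":0,"tz":-15.5,"wx":0,"wy":0,"wz":0},{"tx":0,"ty":0,"tz":-17.5,"wx":0,"wy":0,"wz":0},{"tx":0,"ty":0,"tz":-18.5,"wx":0,"wy":0,"wz":0},{"tx":0,"ty":0,"tz":-18.5,"wx":0,"wy":0,"wz":0},{"tx":0,"ty":0,"tz":-18.5,"wx":0,"wy":0,"wz":0},{"tx":0,"ty":0,"tz":-18.5,"wx":0,"wy":0,"wz":0}]'
python3 - <<'E'
from go import *
st(); p=r.snapshot("wrist"); cv2.imwrite("pics/w6.png",p["pixels"][:,:,::-1]);st()
m,pr,L=detect(p,"large_dish"); print(pr, m is not None and fit([(p,m)],"large_dish",z=.003))
m,pr,L=detect(p,"tray"); print(pr, m is not None and fit([(p,m)],"tray",yaw=[.078],x0=(.5306,.022)))
go(.601,.2915,.10)
E
```

```text
time: 7.17
eef_pos: [0.4782, 0.0182, 0.0024]
tool_rot: [[0.997, 0.078, -0.001], [0.078, -0.997, -0.0], [-0.001, -0.0, -1.0]]
ft_force: [-3.1, -0.1, 7.2]
finger_gap: 0.0594
grip_force: 22.5
time: 7.5
eef_pos: [0.4781, 0.0183, 0.0023]
tool_rot: [[0.997, 0.078, -0.001], [0.078, -0.997, 0.0], [-0.001, -0.0, -1.0]]
ft_force: [-1.0, 1.0, -0.1]
finger_gap: 0.0701
grip_force: 0.0
time: 8.42
eef_pos: [0.4772, 0.0184, 0.1856]
tool_rot: [[0.997, 0.078, -0.004], [0.078, -0.997, 0.001], [-0.004, -0.001, -1.0]]
ft_force: [-0.1, -0.0, -0.0]
finger_gap: 0.0703
grip_force: 0.0
t 8.42 [0.4772 0.0184 0.1856] yaw 0.078 F [-0.1 -0.  -0. ] gap 0.0703 grip 0.0
t 8.47 [0.477  0.0185 0.1853] yaw 0.078 F [-0.4  0.3 -0.5] gap 0.07 grip 0.0
0.58 [0.47755559 0.01710647 0.         0.92373584]
0.58 [0.53166242 0.02203231 0.08206301 0.94943826]
cm [ 14.48 -26.26   8.54] rad [-0.0009  0.0037 -0.0002] rows 7.5
```

View pics/w6.png

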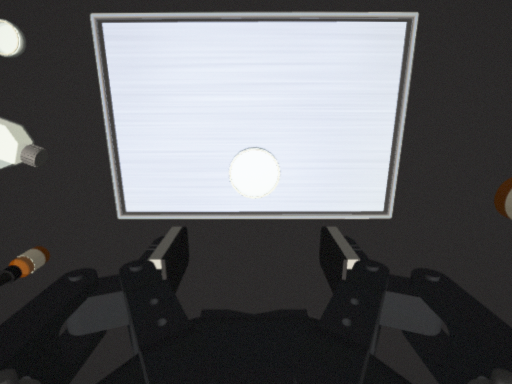

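```bash
python3 - <<'E'
from h import *
p=r.snapshot("wrist")
for th in (60,90):
    b=(p["pixels"].min(2)>th).astype(np.uint8); n,l=cv2.connectedComponents(b); m=(l==l[100,250])
    c,_=cv2.findContours(m.astype(np.uint8),cv2.RETR_EXTERNAL,cv2.CHAIN_APPROX_NONE)
    o=np.zeros(m.shape,np.uint8);cv2.drawContours(o,c,-1,1,-1)
    print(o.sum(),fit([(p,o>0)],"tray",yaw=[.078],x0=(.5306,.022)))
E
python3 -m crank '[{"tx":0.6,"ty":-1,"tz":0.1,"wx":0,"wy":0,"wz":0},{"tx":2,"ty":-3.7,"tz":0.4,"wx":0,"wy":0,"wz":0},{"tx":3.8,"ty":-7,"tz":0.7,"wx":0,"wy":0,"wz":0},{"tx":5.6,"ty":-10.3,"tz":1,"wx":0,"wy":0,"wz":0},{"tx":7.4,"ty":-13.6,"tz":1.3,"wx":0,"wy":0,"wz":0},{"tx":9.2,"ty":-16.9,"tz":1.6,"wx":0,"wy":0,"wz":0},{"tx":11,"ty":-20.2,"tz":1.9,"wx":0,"wy":0,"wz":0},{"tx":12.8,"ty":-23.4,"tz":2.2,"wx":0,"wy":0,"wz":0},{"tx":14,"ty":-25.5,"tz":2.5,"wx":0,"wy":0,"wz":0},{"tx":14.5,"ty":-26.3,"tz":2.5,"wx":0,"wy":0,"wz":0},{"tx":14.5,"ty":-26.3,"tz":2.5,"wx":0,"wy":0,"wz":0},{"tx":14.5,"ty":-26.3,"tz":2.5,"wx":0,"wy":0,"wz":0}]' 5.2
python3 - <<'E'
from go import *
p=r.snapshot("wrist"); st()
m,pr,L=detect(p,"small_dish"); print(pr, [l["point"] for l in L]); q=fit([(p,m)],"small_dish");print(q)
m,pr,L=detect(p,"flask"); print(pr, m is not None and fit([(p,m)],"flask",yaw=[-1.86]))
go(q[0],q[1],.0)
E
```

```text
63162 [0.53214627 0.0218811  0.07832649 0.99569236]
62521 [0.53216558 0.02199219 0.07801116 0.98921627]
time: 9.62
eef_pos: [0.602, 0.2918, 0.1619]
tool_rot: [[0.997, 0.079, -0.001], [0.079, -0.997, -0.001], [-0.002, 0.001, -1.0]]
ft_force: [-0.4, -0.7, 0.4]
finger_gap: 0.052
grip_force: 0.0
t 9.67 [0.602  0.2911 0.1622] yaw 0.078 F [ 0.7  0.4 -0.5] gap 0.0516 grip 0.0
0.92 [[0.4549, 0.5008]]
[0.60027228 0.29072954 0.         0.93984376]
0.71 [ 0.48916327  0.3065392  -1.87402457  0.85813483]
cm [-0.19 -0.04 16.28] rad [ 0.0003  0.0003 -0.0015] rows 3.9
```

```bash
python3 -m crank '[{"tx":-0.1,"ty":0,"tz":2,"wx":0,"wy":0,"wz":0},{"tx":-0.15,"ty":0,"tz":5.5,"wx":0,"wy":0,"wz":0},{"tx":-0.15,"ty":0,"tz":9,"wx":0,"wy":0,"wz":0},{"tx":-0.15,"ty":0,"tz":12.5,"wx":0,"wy":0,"wz":0},{"tx":-0.15,"ty":0,"tz":14.6,"wx":0,"wy":0,"wz":0},{"tx":-0.15,"ty":0,"tz":15.5,"wx":0,"wy":0,"wz":0},{"tx":-0.15,"ty":0,"tz":15.8,"wx":0,"wy":0,"wz":0},{"tx":-0.15,"ty":0,"tz":15.8,"wx":0,"wy":0,"wz":0},{"tx":-0.15,"ty":0,"tz":15.8,"wx":0,"wy":0,"wz":0}]'
python3 -m crank '[{"tx":0,"ty":0,"tz":0,"wx":0,"wy":0,"wz":0},{"tx":0,"ty":0,"tz":0,"wx":0,"wy":0,"wz":0},{"tx":0,"ty":0,"tz":0,"wx":0,"wy":0,"wz":0},{"tx":0,"ty":0,"tz":0,"wx":0,"wy":0,"wz":0},{"tx":0,"ty":0,"tz":0,"wx":0,"wy":0,"wz":0},{"tx":0,"ty":0,"tz":0,"wx":0,"wy":0,"wz":0}]' 3 20
python3 -c "
from go import *
st();go(.479,.018,.06)"
```

```text
time: 10.52
eef_pos: [0.6027, 0.2917, 0.007]
tool_rot: [[0.997, 0.077, 0.004], [0.077, -0.997, 0.001], [0.004, -0.001, -1.0]]
ft_force: [-0.5, 0.3, -0.2]
finger_gap: 0.0523
grip_force: 0.0
time: 11.02
eef_pos: [0.6028, 0.2921, 0.0075]
tool_rot: [[0.997, 0.078, 0.004], [0.078, -0.997, 0.001], [0.004, -0.001, -1.0]]
ft_force: [-0.9, -0.5, 6.6]
finger_gap: 0.0336
grip_force: 19.7
t 11.02 [0.6028 0.2921 0.0075] yaw 0.078 F [-0.9 -0.5  6.6] gap 0.0336 grip 19.7
cm [-14.46  26.36  -5.33] rad [-0.0006 -0.0041  0.    ] rows 7.3
```

```bash
python3 - <<'E'
from go import *
p=r.snapshot("wrist"); st();cv2.imwrite("pics/w7.png",cv2.resize(p["pixels"][190:310,150:360,::-1],None,fx=3,fy=3))
E
```

```text
t 11.07 [0.6028 0.2921 0.0075] yaw 0.078 F [-1.6 -1.8  6.9] gap 0.034 grip 19.7
```

View pics/w7.png

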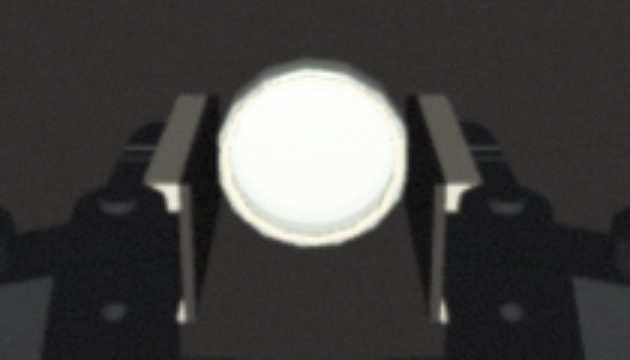

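```bash
python3 -m crank '[{"tx":0,"ty":0,"tz":0,"wx":0,"wy":0,"wz":0},{"tx":0,"ty":0,"tz":0,"wx":0,"wy":0,"wz":0},{"tx":0,"ty":0,"tz":0,"wx":0,"wy":0,"wz":0},{"tx":-0.1,"ty":0.05,"tz":0.2,"wx":0,"wy":-0.003,"wz":0},{"tx":-0.2,"ty":0.05,"tz":0.4,"wx":0,"wy":-0.004,"wz":0},{"tx":-0.2,"ty":0.05,"tz":0.4,"wx":0,"wy":-0.004,"wz":0},{"tx":-0.2,"ty":0.05,"tz":0.4,"wx":0,"wy":-0.004,"wz":0}]' 5
python3 -m crank '[{"tx":0,"ty":0,"tz":0,"wx":0,"wy":0,"wz":0},{"tx":0,"ty":0,"tz":0,"wx":0,"wy":0,"wz":0},{"tx":0,"ty":0,"tz":0,"wx":0,"wy":0,"wz":0},{"tx":0,"ty":0,"tz":0,"wx":0,"wy":0,"wz":0},{"tx":0,"ty":0,"tz":0,"wx":0,"wy":0,"wz":0},{"tx":0,"ty":0,"tz":0,"wx":0,"wy":0,"wz":0}]' 3 20
```

```text
time: 11.65
eef_pos: [0.5985, 0.2908, -0.0]
tool_rot: [[0.997, 0.078, -0.005], [0.078, -0.997, -0.001], [-0.005, 0.0, -1.0]]
ft_force: [0.3, -0.3, -0.2]
finger_gap: 0.0499
grip_force: 0.0
time: 12.15
eef_pos: [0.599, 0.2909, 0.0007]
tool_rot: [[0.997, 0.078, -0.004], [0.078, -0.997, -0.0], [-0.004, -0.0, -1.0]]
ft_force: [0.2, 0.7, 0.2]
finger_gap: 0.0351
grip_force: 20.0
```

```bash
python3 -m crank '[{"tx":0,"ty":0,"tz":-0.3,"wx":0,"wy":0,"wz":0},{"tx":0,"ty":0,"tz":-1.2,"wx":0,"wy":0,"wz":0},{"tx":0,"ty":0,"tz":-3.2,"wx":0,"wy":0,"wz":0},{"tx":0,"ty":0,"tz":-5.5,"wx":0,"wy":0,"wz":0},{"tx":0,"ty":0,"tz":-7.2,"wx":0,"wy":0,"wz":0},{"tx":0,"ty":0,"tz":-8,"wx":0,"wy":0,"wz":0},{"tx":0,"ty":0,"tz":-8,"wx":0,"wy":0,"wz":0},{"tx":0,"ty":0,"tz":-8,"wx":0,"wy":0,"wz":0}]'
python3 - <<'E'
from go import *
p=r.snapshot("wrist"); st(); s=r.get_state()
m,pr,L=detect(p,"small_dish"); print(pr, [l["point"] for l in L]); print(fit([(p,m)],"small_dish",z=s["eef_pos"][2]-.0007))
go(.478,.018,.07)
E
```

```text
time: 12.82
eef_pos: [0.5995, 0.291, 0.0811]
tool_rot: [[0.997, 0.078, -0.003], [0.078, -0.997, -0.0], [-0.003, -0.0, -1.0]]
ft_force: [-0.1, 0.3, -0.0]
finger_gap: 0.035
grip_force: 20.0
t 12.87 [0.5987 0.2907 0.0798] yaw 0.078 F [0.8 0.4 0.1] gap 0.0346 grip 20.0
0.85 [[0.6211, 0.5018]]
[0.59906794 0.29021376 0.         0.91281027]
cm [-14.11  26.25   1.02] rad [ 0.0006  0.0066 -0.0003] rows 7.1
```

```bash
python3 -m crank '[{"tx":-0.4,"ty":0.8,"tz":0,"wx":0,"wy":0.001,"wz":0},{"tx":-1.6,"ty":3,"tz":0.1,"wx":0,"wy":0.002,"wz":0},{"tx":-3.3,"ty":6.1,"tz":0.2,"wx":0,"wy":0.003,"wz":0},{"tx":-5,"ty":9.3,"tz":0.4,"wx":0,"wy":0.004,"wz":0},{"tx":-6.7,"ty":12.5,"tz":0.5,"wx":0,"wy":0.005,"wz":0},{"tx":-8.4,"ty":15.7,"tz":0.6,"wx":0,"wy":0.005,"wz":0},{"tx":-10.1,"ty":18.8,"tz":0.8,"wx":0,"wy":0.005,"wz":0},{"tx":-11.8,"ty":21.9,"tz":0.9,"wx":0,"wy":0.005,"wz":0},{"tx":-13.2,"ty":24.5,"tz":1,"wx":0,"wy":0.005,"wz":0},{"tx":-14,"ty":26,"tz":1,"wx":0,"wy":0.005,"wz":0},{"tx":-14.1,"ty":26.25,"tz":1,"wx":0,"wy":0.005,"wz":0},{"tx":-14.1,"ty":26.25,"tz":1,"wx":0,"wy":0.005,"wz":0}]'
python3 -m crank '[{"tx":0,"ty":0,"tz":1,"wx":0,"wy":0,"wz":0},{"tx":0,"ty":0,"tz":2.4,"wx":0,"wy":0,"wz":0},{"tx":0,"ty":0,"tz":3.3,"wx":0,"wy":0,"wz":0},{"tx":0,"ty":0,"tz":3.8,"wx":0,"wy":0,"wz":0},{"tx":0,"ty":0,"tz":3.8,"wx":0,"wy":0,"wz":0},{"tx":0,"ty":0,"tz":3.8,"wx":0,"wy":0,"wz":0},{"tx":0,"ty":0,"tz":3.8,"wx":0,"wy":0,"wz":0}]'
python3 - <<'E'
from go import *
p=r.snapshot("wrist"); st(); cv2.imwrite("pics/w8.png",cv2.resize(p["pixels"][150:330,130:380,::-1],None,fx=3,fy=3))
go(.4777,.0177,.019)
E
```

```text
time: 13.92
eef_pos: [0.4781, 0.0175, 0.0705]
tool_rot: [[0.997, 0.075, -0.0], [0.075, -0.997, 0.0], [-0.0, -0.0, -1.0]]
ft_force: [0.9, -0.0, -0.1]
finger_gap: 0.0353
grip_force: 20.1
time: 14.5
eef_pos: [0.4797, 0.0186, 0.0335]
tool_rot: [[0.997, 0.078, 0.002], [0.078, -0.997, 0.0], [0.002, 0.0, -1.0]]
ft_force: [0.8, -0.2, -0.2]
finger_gap: 0.0348
grip_force: 20.1
t 14.55 [0.4798 0.0184 0.0337] yaw 0.078 F [0.5 0.1 0.2] gap 0.0349 grip 20.1
cm [-0.22  0.06  1.47] rad [ 0.0003 -0.0021  0.0002] rows 0.4
```

View pics/w8.png

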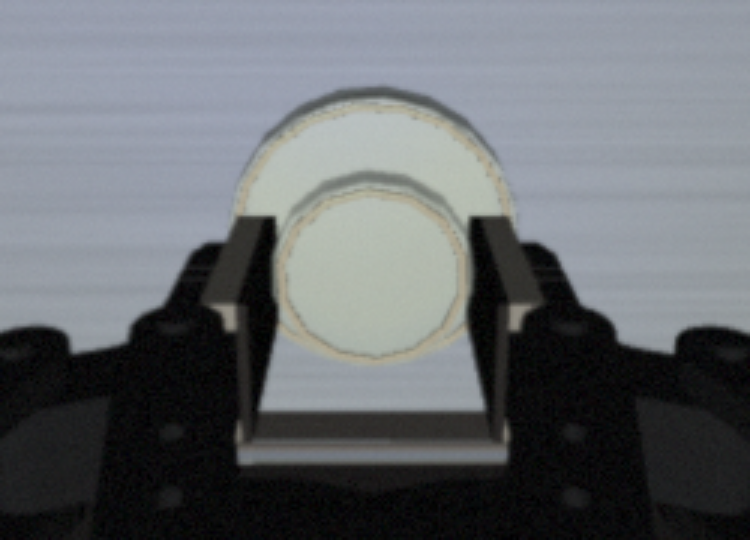

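```bash
python3 -m crank '[{"tx":-0.1,"ty":0,"tz":0.4,"wx":0,"wy":0,"wz":0},{"tx":-0.15,"ty":0,"tz":0.8,"wx":0,"wy":0,"wz":0},{"tx":-0.15,"ty":0,"tz":1,"wx":0,"wy":0,"wz":0},{"tx":-0.15,"ty":0,"tz":1.1,"wx":0,"wy":0,"wz":0},{"tx":-0.15,"ty":0,"tz":1.1,"wx":0,"wy":0,"wz":0},{"tx":-0.15,"ty":0,"tz":1.1,"wx":0,"wy":0,"wz":0}]'
python3 -c "
from go import *
st();go(.4777,.0177,.019)"
```

```text
time: 15.05
eef_pos: [0.4777, 0.0181, 0.0221]
tool_rot: [[0.997, 0.078, 0.001], [0.078, -0.997, 0.0], [0.001, -0.0, -1.0]]
ft_force: [0.4, 0.4, -0.7]
finger_gap: 0.0345
grip_force: 20.1
t 15.05 [0.4777 0.0181 0.0221] yaw 0.078 F [ 0.4  0.4 -0.7] gap 0.0345 grip 20.1
cm [-0.    0.04  0.31] rad [-0.     -0.0009 -0.0003] rows 0.1
```

```bash
python3 -m crank '[{"tx":0,"ty":0.03,"tz":0.1,"wx":0,"wy":0,"wz":0},{"tx":0,"ty":0.03,"tz":0.2,"wx":0,"wy":0,"wz":0},{"tx":0,"ty":0.03,"tz":0.3,"wx":0,"wy":0,"wz":0},{"tx":0,"ty":0.03,"tz":0.33,"wx":0,"wy":0,"wz":0},{"tx":0,"ty":0.03,"tz":0.33,"wx":0,"wy":0,"wz":0}]'
```

```text
time: 15.47
eef_pos: [0.4776, 0.0179, 0.0188]
tool_rot: [[0.997, 0.078, 0.001], [0.078, -0.997, 0.0], [0.001, -0.0, -1.0]]
ft_force: [0.1, 0.5, 0.1]
finger_gap: 0.0348
grip_force: 20.1
```

```bash
python3 -m crank '[{"tx":0,"ty":0,"tz":0.05,"wx":0,"wy":0,"wz":0},{"tx":0,"ty":0,"tz":0.08,"wx":0,"wy":0,"wz":0},{"tx":0,"ty":0,"tz":0.08,"wx":0,"wy":0,"wz":0}]'
```

```text
time: 15.72
eef_pos: [0.4778, 0.0179, 0.0185]
tool_rot: [[0.997, 0.078, 0.001], [0.078, -0.997, 0.0], [0.001, -0.0, -1.0]]
ft_force: [-0.8, -0.4, 4.0]
finger_gap: 0.0346
grip_force: 20.4
```

```bash
python3 -m crank '[{"tx":0,"ty":0,"tz":0,"wx":0,"wy":0,"wz":0},{"tx":0,"ty":0,"tz":0,"wx":0,"wy":0,"wz":0},{"tx":0,"ty":0,"tz":0,"wx":0,"wy":0,"wz":0},{"tx":0,"ty":0,"tz":-0.1,"wx":0,"wy":0,"wz":0}]' 5
python3 -m crank '[{"tx":0,"ty":0,"tz":-0.5,"wx":0,"wy":0,"wz":0},{"tx":0,"ty":0,"tz":-2,"wx":0,"wy":0,"wz":0},{"tx":0,"ty":0,"tz":-5.5,"wx":0,"wy":0,"wz":0},{"tx":0,"ty":0,"tz":-9,"wx":0,"wy":0,"wz":0},{"tx":0,"ty":0,"tz":-12.5,"wx":0,"wy":0,"wz":0},{"tx":0,"ty":0,"tz":-15.5,"wx":0,"wy":0,"wz":0},{"tx":0,"ty":0,"tz":-16.5,"wx":0,"wy":0,"wz":0},{"tx":0,"ty":0,"tz":-16.5,"wx":0,"wy":0,"wz":0},{"tx":0,"ty":0,"tz":-16.5,"wx":0,"wy":0,"wz":0},{"tx":0,"ty":0,"tz":-16.5,"wx":0,"wy":0,"wz":0}]'
python3 - <<'E'
from go import *
p=r.snapshot("wrist"); st()
for n,z in (("large_dish",.003),("small_dish",.018)):
    m,pr,L=detect(p,n); print(n,pr, m is not None and np.round(fit([(p,m)],n,z=z),4))
go(.4705,-.309,.17)
E
```

```text
time: 16.05
eef_pos: [0.4775, 0.0179, 0.0188]
tool_rot: [[0.997, 0.078, 0.0], [0.078, -0.997, 0.0], [0.0, -0.0, -1.0]]
ft_force: [0.2, 0.3, 0.7]
finger_gap: 0.05
grip_force: 0.0
time: 16.88
eef_pos: [0.4761, 0.0181, 0.1817]
tool_rot: [[0.997, 0.078, -0.003], [0.078, -0.997, 0.001], [-0.003, -0.001, -1.0]]
ft_force: [-0.7, -0.3, 0.2]
finger_gap: 0.0503
grip_force: 0.0
t 16.93 [0.476  0.0181 0.1814] yaw 0.078 F [-0.2 -0.5 -0.8] gap 0.05 grip 0.0
large_dish 0.62 [0.4775 0.0176 0.     0.609 ]
small_dish 0 False
cm [-3.12 32.56  1.15] rad [-0.0011  0.0033 -0.0003] rows 7.8
```

```bash
python3 -m crank '[{"tx":-0.1,"ty":1,"tz":0,"wx":0,"wy":0.001,"wz":0},{"tx":-0.4,"ty":4,"tz":0.1,"wx":0,"wy":0.002,"wz":0},{"tx":-0.8,"ty":8,"tz":0.2,"wx":0,"wy":0.003,"wz":0},{"tx":-1.2,"ty":12,"tz":0.3,"wx":0,"wy":0.003,"wz":0},{"tx":-1.6,"ty":16,"tz":0.4,"wx":0,"wy":0.003,"wz":0},{"tx":-1.9,"ty":20,"tz":0.6,"wx":0,"wy":0.003,"wz":0},{"tx":-2.3,"ty":24,"tz":0.8,"wx":0,"wy":0.003,"wz":0},{"tx":-2.7,"ty":28,"tz":1,"wx":0,"wy":0.003,"wz":0},{"tx":-3,"ty":31,"tz":1.1,"wx":0,"wy":0.003,"wz":0},{"tx":-3.1,"ty":32.5,"tz":1.1,"wx":0,"wy":0.003,"wz":0},{"tx":-3.1,"ty":32.5,"tz":1.1,"wx":0,"wy":0.003,"wz":0},{"tx":-3.1,"ty":32.5,"tz":1.1,"wx":0,"wy":0.003,"wz":0}]' 5.6
python3 - <<'E'
from go import *
p=r.snapshot("wrist"); st()
m,pr,L=detect(p,"bottle"); print(pr); q=fit([(p,m)],"bottle");print(np.round(q,4))
m,pr,L=detect(p,"beaker"); print(pr); print(m is not None and np.round(fit([(p,m)],"beaker"),4))
go(q[0],q[1],.079)
E
```

```text
time: 18.03
eef_pos: [0.4714, -0.3087, 0.1723]
tool_rot: [[0.997, 0.076, 0.003], [0.076, -0.997, 0.002], [0.003, -0.002, -1.0]]
ft_force: [-0.9, 0.3, 0.2]
finger_gap: 0.0561
grip_force: 0.0
t 18.08 [ 0.4716 -0.3078  0.1724] yaw 0.078 F [-0.   0.4  0.6] gap 0.0563 grip 0.0
0.8
[ 0.4719 -0.3093  0.      0.9541]
0.62
[ 0.6035 -0.3097  0.      0.9806]
cm [-0.06  0.24  9.38] rad [-0.001  -0.0035  0.0013] rows 2.2
```

```bash
python3 -m crank '[{"tx":0,"ty":0.1,"tz":1.5,"wx":0,"wy":-0.002,"wz":0},{"tx":-0.05,"ty":0.12,"tz":4,"wx":0,"wy":-0.003,"wz":0},{"tx":-0.05,"ty":0.12,"tz":6.5,"wx":0,"wy":-0.003,"wz":0},{"tx":-0.05,"ty":0.12,"tz":8.5,"wx":0,"wy":-0.003,"wz":0},{"tx":-0.05,"ty":0.12,"tz":9,"wx":0,"wy":-0.003,"wz":0},{"tx":-0.05,"ty":0.12,"tz":9,"wx":0,"wy":-0.003,"wz":0},{"tx":-0.05,"ty":0.12,"tz":9,"wx":0,"wy":-0.003,"wz":0},{"tx":-0.05,"ty":0.12,"tz":9,"wx":0,"wy":-0.003,"wz":0}]'
python3 -c "
from go import *
st();go(.4712,-.309,.080)"
```

```text
time: 18.85
eef_pos: [0.473, -0.3102, 0.085]
tool_rot: [[0.997, 0.078, 0.003], [0.078, -0.997, -0.002], [0.003, 0.002, -1.0]]
ft_force: [0.2, 0.0, 0.3]
finger_gap: 0.0562
grip_force: 0.0
t 18.85 [ 0.473  -0.3102  0.085 ] yaw 0.079 F [0.2 0.  0.3] gap 0.0562 grip 0.0
cm [-0.18 -0.13  0.5 ] rad [ 0.0024 -0.0032  0.0006] rows 0.1
```

```bash
python3 -m crank '[{"tx":-0.1,"ty":-0.1,"tz":0.2,"wx":0.001,"wy":-0.001,"wz":0},{"tx":-0.15,"ty":-0.1,"tz":0.4,"wx":0.002,"wy":-0.002,"wz":0},{"tx":-0.15,"ty":-0.1,"tz":0.4,"wx":0.002,"wy":-0.002,"wz":0},{"tx":-0.15,"ty":-0.1,"tz":0.4,"wx":0.002,"wy":-0.002,"wz":0}]'
python3 -m crank '[{"tx":0,"ty":0,"tz":0,"wx":0,"wy":0,"wz":0},{"tx":0,"ty":0,"tz":0,"wx":0,"wy":0,"wz":0},{"tx":0,"ty":0,"tz":0,"wx":0,"wy":0,"wz":0},{"tx":0,"ty":0,"tz":0,"wx":0,"wy":0,"wz":0},{"tx":0,"ty":0,"tz":0,"wx":0,"wy":0,"wz":0},{"tx":0,"ty":0,"tz":0,"wx":0,"wy":0,"wz":0}]' 3 45
python3 -m crank '[{"tx":0,"ty":0,"tz":-0.3,"wx":0,"wy":0,"wz":0},{"tx":0,"ty":0,"tz":-1.2,"wx":0,"wy":0,"wz":0},{"tx":0,"ty":0,"tz":-3,"wx":0,"wy":0,"wz":0},{"tx":0,"ty":0,"tz":-5,"wx":0,"wy":0,"wz":0},{"tx":0,"ty":0,"tz":-6.5,"wx":0,"wy":0,"wz":0},{"tx":0,"ty":0,"tz":-7,"wx":0,"wy":0,"wz":0},{"tx":0,"ty":0,"tz":-7,"wx":0,"wy":0,"wz":0}]'
python3 -c "
from go import *
st();go(.470,.1176,.17)"
```

```text
time: 19.18
eef_pos: [0.4703, -0.309, 0.0794]
tool_rot: [[0.997, 0.078, -0.001], [0.078, -0.997, 0.002], [-0.001, -0.002, -1.0]]
ft_force: [-0.0, -0.1, 0.6]
finger_gap: 0.0556
grip_force: 0.0
time: 19.68
eef_pos: [0.4706, -0.309, 0.0795]
tool_rot: [[0.997, 0.078, -0.001], [0.078, -0.997, 0.001], [-0.0, -0.002, -1.0]]
ft_force: [0.6, 0.7, 3.6]
finger_gap: 0.0376
grip_force: 45.4
time: 20.27
eef_pos: [0.471, -0.3097, 0.1508]
tool_rot: [[0.997, 0.078, 0.001], [0.078, -0.997, -0.0], [0.001, 0.0, -1.0]]
ft_force: [0.3, -0.1, -1.9]
finger_gap: 0.0376
grip_force: 45.4
t 20.27 [ 0.471  -0.3097  0.1508] yaw 0.078 F [ 0.3 -0.1 -1.9] gap 0.0376 grip 45.4
cm [  3.22 -42.6   -1.93] rad [ 0.0005 -0.0011 -0.0001] rows 10.3
```

```bash
python3 -m crank '[{"tx":0.1,"ty":-0.6,"tz":0,"wx":0,"wy":0,"wz":0},{"tx":0.2,"ty":-2.4,"tz":0,"wx":0,"wy":0,"wz":0},{"tx":0.4,"ty":-5.2,"tz":0,"wx":0,"wy":0,"wz":0},{"tx":0.6,"ty":-8.6,"tz":0,"wx":0,"wy":0,"wz":0},{"tx":0.9,"ty":-12.2,"tz":0,"wx":0,"wy":0,"wz":0},{"tx":1.2,"ty":-15.8,"tz":0,"wx":0,"wy":0,"wz":0},{"tx":1.5,"ty":-19.4,"tz":0,"wx":0,"wy":0,"wz":0},{"tx":1.7,"ty":-23,"tz":0,"wx":0,"wy":0,"wz":0},{"tx":2,"ty":-26.6,"tz":0,"wx":0,"wy":0,"wz":0},{"tx":2.3,"ty":-30.2,"tz":0,"wx":0,"wy":0,"wz":0},{"tx":2.6,"ty":-33.8,"tz":0,"wx":0,"wy":0,"wz":0},{"tx":2.8,"ty":-37,"tz":0,"wx":0,"wy":0,"wz":0}]'
python3 -m crank '[{"tx":0.2,"ty":-2.6,"tz":0,"wx":0,"wy":0,"wz":0},{"tx":0.3,"ty":-4.5,"tz":0,"wx":0,"wy":0,"wz":0},{"tx":0.4,"ty":-5.4,"tz":0,"wx":0,"wy":0,"wz":0},{"tx":0.4,"ty":-5.6,"tz":0,"wx":0,"wy":0,"wz":0},{"tx":0.4,"ty":-5.6,"tz":0.5,"wx":0,"wy":0,"wz":0},{"tx":0.4,"ty":-5.6,"tz":2,"wx":0,"wy":0,"wz":0},{"tx":0.4,"ty":-5.6,"tz":3.6,"wx":0,"wy":0,"wz":0},{"tx":0.4,"ty":-5.6,"tz":4.5,"wx":0,"wy":0,"wz":0},{"tx":0.4,"ty":-5.6,"tz":4.8,"wx":0,"wy":0,"wz":0},{"tx":0.4,"ty":-5.6,"tz":4.8,"wx":0,"wy":0,"wz":0},{"tx":0.4,"ty":-5.6,"tz":4.8,"wx":0,"wy":0,"wz":0}]'
python3 -c "
from go import *
st();go(.4697,.1175,.0825)"
```

```text
time: 21.27
eef_pos: [0.4672, 0.0653, 0.1482]
tool_rot: [[0.997, 0.079, -0.004], [0.079, -0.997, 0.003], [-0.004, -0.003, -1.0]]
ft_force: [1.2, -0.6, -1.4]
finger_gap: 0.0373
grip_force: 45.5
time: 22.18
eef_pos: [0.4695, 0.1178, 0.1021]
tool_rot: [[0.997, 0.077, -0.001], [0.077, -0.997, 0.002], [-0.001, -0.002, -1.0]]
ft_force: [-0.2, 0.5, -1.2]
finger_gap: 0.0375
grip_force: 45.5
t 22.18 [0.4695 0.1178 0.1021] yaw 0.077 F [-0.2  0.5 -1.2] gap 0.0375 grip 45.5
cm [0.02 0.03 1.96] rad [-0.0019  0.0008 -0.0012] rows 0.5
```

```bash
python3 -m crank '[{"tx":0,"ty":0,"tz":0.5,"wx":-0.001,"wy":0,"wz":0},{"tx":0,"ty":0,"tz":1.1,"wx":-0.002,"wy":0,"wz":0},{"tx":0,"ty":0,"tz":1.5,"wx":-0.002,"wy":0,"wz":0},{"tx":0,"ty":0,"tz":1.65,"wx":-0.002,"wy":0,"wz":0},{"tx":0,"ty":0,"tz":1.65,"wx":-0.002,"wy":0,"wz":0},{"tx":0,"ty":0,"tz":1.65,"wx":-0.002,"wy":0,"wz":0}]'
python3 -c "
from go import *
st();go(.4697,.1175,.0825)"
```

```text
time: 22.68
eef_pos: [0.469, 0.1184, 0.0853]
tool_rot: [[0.997, 0.078, -0.001], [0.078, -0.997, -0.0], [-0.001, -0.0, -1.0]]
ft_force: [0.0, 0.2, -2.0]
finger_gap: 0.0372
grip_force: 45.5
t 22.68 [0.469  0.1184 0.0853] yaw 0.078 F [ 0.   0.2 -2. ] gap 0.0372 grip 45.5
cm [0.06 0.09 0.28] rad [-0.      0.0013 -0.0001] rows 0.1
```

```bash
python3 -m crank '[{"tx":0.05,"ty":0.05,"tz":0.1,"wx":0,"wy":0,"wz":0},{"tx":0.06,"ty":0.08,"tz":0.2,"wx":0,"wy":0,"wz":0},{"tx":0.06,"ty":0.08,"tz":0.28,"wx":0,"wy":0,"wz":0},{"tx":0.06,"ty":0.08,"tz":0.3,"wx":0,"wy":0,"wz":0},{"tx":0.06,"ty":0.08,"tz":0.3,"wx":0,"wy":0,"wz":0}]'
```

```text
time: 23.1
eef_pos: [0.4699, 0.1175, 0.0825]
tool_rot: [[0.997, 0.078, -0.001], [0.078, -0.997, -0.0], [-0.001, 0.0, -1.0]]
ft_force: [-0.1, 0.8, -0.2]
finger_gap: 0.0374
grip_force: 45.7
```

Weight is coming off; a touch lower, then release and rise.

```bash
python3 -m crank '[{"tx":0,"ty":0,"tz":0.05,"wx":0,"wy":0,"wz":0},{"tx":0,"ty":0,"tz":0.05,"wx":0,"wy":0,"wz":0}]'
python3 -m crank '[{"tx":0,"ty":0,"tz":0,"wx":0,"wy":0,"wz":0},{"tx":0,"ty":0,"tz":0,"wx":0,"wy":0,"wz":0},{"tx":0,"ty":0,"tz":0,"wx":0,"wy":0,"wz":0},{"tx":0,"ty":0,"tz":-0.1,"wx":0,"wy":0,"wz":0}]' 5.6
python3 -m crank '[{"tx":0,"ty":0,"tz":-0.5,"wx":0,"wy":0,"wz":0},{"tx":0,"ty":0,"tz":-2,"wx":0,"wy":0,"wz":0},{"tx":0,"ty":0,"tz":-5,"wx":0,"wy":0,"wz":0},{"tx":0,"ty":0,"tz":-8,"wx":0,"wy":0,"wz":0},{"tx":0,"ty":0,"tz":-10,"wx":0,"wy":0,"wz":0},{"tx":0,"ty":0,"tz":-10.5,"wx":0,"wy":0,"wz":0},{"tx":0,"ty":0,"tz":-10.5,"wx":0,"wy":0,"wz":0}]'
python3 -c "
from go import *
st();go(.603,-.3097,.17)"
```

```text
time: 23.27
eef_pos: [0.4702, 0.1176, 0.0825]
tool_rot: [[0.997, 0.078, -0.0], [0.078, -0.997, -0.0], [-0.0, 0.0, -1.0]]
ft_force: [-0.4, -0.2, 1.5]
finger_gap: 0.0372
grip_force: 45.9
time: 23.6
eef_pos: [0.4697, 0.1175, 0.0828]
tool_rot: [[0.997, 0.078, -0.001], [0.078, -0.997, -0.0], [-0.001, 0.0, -1.0]]
ft_force: [-0.4, -0.7, -0.2]
finger_gap: 0.0561
grip_force: 0.0
time: 24.18
eef_pos: [0.4712, 0.1176, 0.1901]
tool_rot: [[0.997, 0.078, 0.004], [0.078, -0.997, 0.0], [0.004, 0.0, -1.0]]
ft_force: [1.0, -0.2, -0.2]
finger_gap: 0.0562
grip_force: 0.0
t 24.18 [0.4712 0.1176 0.1901] yaw 0.078 F [ 1.  -0.2 -0.2] gap 0.0562 grip 0.0
cm [ 9.81 43.63  2.06] rad [ 0.0002 -0.0038 -0.0001] rows 10.7
```

```bash
python3 -m crank '[{"tx":0.4,"ty":1.6,"tz":0,"wx":0,"wy":-0.001,"wz":0},{"tx":1.2,"ty":5.4,"tz":0,"wx":0,"wy":-0.002,"wz":0},{"tx":2.1,"ty":9.3,"tz":0,"wx":0,"wy":-0.003,"wz":0},{"tx":3,"ty":13.2,"tz":0,"wx":0,"wy":-0.003,"wz":0},{"tx":3.9,"ty":17.1,"tz":0,"wx":0,"wy":-0.003,"wz":0},{"tx":4.8,"ty":21,"tz":0,"wx":0,"wy":-0.003,"wz":0},{"tx":5.7,"ty":24.9,"tz":0,"wx":0,"wy":-0.003,"wz":0},{"tx":6.5,"ty":28.8,"tz":0,"wx":0,"wy":-0.003,"wz":0},{"tx":7.4,"ty":32.7,"tz":0,"wx":0,"wy":-0.003,"wz":0},{"tx":8.3,"ty":36.6,"tz":0.3,"wx":0,"wy":-0.003,"wz":0},{"tx":9,"ty":40,"tz":0.8,"wx":0,"wy":-0.003,"wz":0},{"tx":9.6,"ty":42.6,"tz":1.4,"wx":0,"wy":-0.003,"wz":0}]' 7.2
python3 -m crank '[{"tx":0.2,"ty":0.8,"tz":0.5,"wx":0,"wy":0,"wz":0},{"tx":0.2,"ty":1,"tz":0.6,"wx":0,"wy":0,"wz":0},{"tx":0.2,"ty":1,"tz":0.6,"wx":0,"wy":0,"wz":0},{"tx":0.2,"ty":1,"tz":0.6,"wx":0,"wy":0,"wz":0}]'
python3 - <<'E'
from go import *
p=r.snapshot("wrist"); st()
m,pr,L=detect(p,"beaker"); print(pr); q=fit([(p,m)],"beaker");print(np.round(q,4))
go(q[0],q[1],.022)
E
```

```text
time: 25.18
eef_pos: [0.598, -0.3023, 0.1709]
tool_rot: [[0.997, 0.076, -0.007], [0.076, -0.997, 0.001], [-0.006, -0.002, -1.0]]
ft_force: [-0.7, 0.6, -0.1]
finger_gap: 0.0719
grip_force: 0.0
time: 25.52
eef_pos: [0.6008, -0.3079, 0.1666]
tool_rot: [[0.997, 0.079, -0.006], [0.079, -0.997, 0.002], [-0.006, -0.002, -1.0]]
ft_force: [0.4, 0.0, -0.2]
finger_gap: 0.0718
grip_force: 0.0
t 25.57 [ 0.6012 -0.3078  0.1674] yaw 0.079 F [-0.4  0.2  1. ] gap 0.0721 grip 0.0
0.74
[ 0.6033 -0.3099  0.      0.9587]
cm [ 0.24  0.22 14.59] rad [-0.0003  0.0041  0.0014] rows 3.5
```

```bash
python3 -m crank '[{"tx":0.1,"ty":0.1,"tz":1.5,"wx":0,"wy":0.002,"wz":0},{"tx":0.2,"ty":0.15,"tz":4.5,"wx":0,"wy":0.004,"wz":0},{"tx":0.2,"ty":0.15,"tz":8,"wx":0,"wy":0.004,"wz":0},{"tx":0.2,"ty":0.15,"tz":11,"wx":0,"wy":0.004,"wz":0},{"tx":0.2,"ty":0.15,"tz":13.4,"wx":0,"wy":0.004,"wz":0},{"tx":0.2,"ty":0.15,"tz":14.2,"wx":0,"wy":0.004,"wz":0},{"tx":0.2,"ty":0.15,"tz":14.2,"wx":0,"wy":0.004,"wz":0},{"tx":0.2,"ty":0.15,"tz":14.2,"wx":0,"wy":0.004,"wz":0}]'
python3 -c "
from go import *
st();go(.6033,-.3098,.023)"
```

```text
time: 26.28
eef_pos: [0.6037, -0.3106, 0.027]
tool_rot: [[0.997, 0.079, 0.001], [0.079, -0.997, -0.001], [0.001, 0.001, -1.0]]
ft_force: [1.0, -0.1, 0.9]
finger_gap: 0.0723
grip_force: 0.0
t 26.28 [ 0.6037 -0.3106  0.027 ] yaw 0.079 F [ 1.  -0.1  0.9] gap 0.0723 grip 0.0
cm [-0.03 -0.08  0.4 ] rad [ 0.0008 -0.0011  0.0007] rows 0.1
```

```bash
python3 -m crank '[{"tx":0,"ty":-0.05,"tz":0.2,"wx":0,"wy":0,"wz":0},{"tx":0,"ty":-0.05,"tz":0.4,"wx":0,"wy":0,"wz":0},{"tx":0,"ty":-0.05,"tz":0.4,"wx":0,"wy":0,"wz":0},{"tx":0,"ty":-0.05,"tz":0.4,"wx":0,"wy":0,"wz":0}]'
python3 -m crank '[{"tx":0,"ty":0,"tz":0,"wx":0,"wy":0,"wz":0},{"tx":0,"ty":0,"tz":0,"wx":0,"wy":0,"wz":0},{"tx":0,"ty":0,"tz":0,"wx":0,"wy":0,"wz":0},{"tx":0,"ty":0,"tz":0,"wx":0,"wy":0,"wz":0},{"tx":0,"ty":0,"tz":0,"wx":0,"wy":0,"wz":0},{"tx":0,"ty":0,"tz":0,"wx":0,"wy":0,"wz":0}]' 4.4 25
python3 -m crank '[{"tx":0,"ty":0,"tz":-0.3,"wx":0,"wy":0,"wz":0},{"tx":0,"ty":0,"tz":-1.2,"wx":0,"wy":0,"wz":0},{"tx":0,"ty":0,"tz":-3,"wx":0,"wy":0,"wz":0},{"tx":0,"ty":0,"tz":-5,"wx":0,"wy":0,"wz":0},{"tx":0,"ty":0,"tz":-6.5,"wx":0,"wy":0,"wz":0},{"tx":0,"ty":0,"tz":-7,"wx":0,"wy":0,"wz":0},{"tx":0,"ty":0,"tz":-7,"wx":0,"wy":0,"wz":0}]'
python3 -c "
from go import *
st();go(.4853,-.082,.09)"
```

```text
time: 26.62
eef_pos: [0.6035, -0.3108, 0.023]
tool_rot: [[0.997, 0.078, 0.001], [0.078, -0.997, -0.001], [0.001, 0.001, -1.0]]
ft_force: [-0.2, -0.1, 0.5]
finger_gap: 0.0716
grip_force: 0.0
time: 27.12
eef_pos: [0.6033, -0.3106, 0.0223]
tool_rot: [[0.997, 0.078, 0.001], [0.078, -0.997, -0.0], [0.001, 0.001, -1.0]]
ft_force: [1.4, -0.0, 2.4]
finger_gap: 0.0484
grip_force: 26.7
time: 27.7
eef_pos: [0.604, -0.3111, 0.0943]
tool_rot: [[0.997, 0.078, 0.003], [0.078, -0.997, -0.002], [0.003, 0.003, -1.0]]
ft_force: [-0.3, -0.8, -0.6]
finger_gap: 0.0484
grip_force: 26.5
t 27.7 [ 0.604  -0.3111  0.0943] yaw 0.078 F [-0.3 -0.8 -0.6] gap 0.0484 grip 26.5
cm [-10.06 -23.77   0.34] rad [ 0.0027 -0.0032 -0.0002] rows 6.2
```

```bash
python3 -m crank '[{"tx":-0.3,"ty":-0.7,"tz":0,"wx":0,"wy":0,"wz":0},{"tx":-1.1,"ty":-2.6,"tz":0,"wx":0.001,"wy":-0.001,"wz":0},{"tx":-2.4,"ty":-5.6,"tz":0,"wx":0.001,"wy":-0.001,"wz":0},{"tx":-3.8,"ty":-8.9,"tz":0,"wx":0.001,"wy":-0.001,"wz":0},{"tx":-5.2,"ty":-12.2,"tz":0,"wx":0.001,"wy":-0.001,"wz":0},{"tx":-6.6,"ty":-15.5,"tz":0,"wx":0.001,"wy":-0.001,"wz":0},{"tx":-8,"ty":-18.8,"tz":0,"wx":0.001,"wy":-0.001,"wz":0},{"tx":-9.2,"ty":-21.6,"tz":0,"wx":0.001,"wy":-0.001,"wz":0},{"tx":-9.9,"ty":-23.3,"tz":0,"wx":0.001,"wy":-0.001,"wz":0},{"tx":-10.05,"ty":-23.75,"tz":0,"wx":0.001,"wy":-0.001,"wz":0},{"tx":-10.05,"ty":-23.75,"tz":0,"wx":0.001,"wy":-0.001,"wz":0}]'
python3 -m crank '[{"tx":0,"ty":0,"tz":0.5,"wx":0,"wy":0,"wz":0},{"tx":0,"ty":0,"tz":1.8,"wx":0,"wy":0,"wz":0},{"tx":0,"ty":0,"tz":3.5,"wx":0,"wy":0,"wz":0},{"tx":0,"ty":0,"tz":5,"wx":0,"wy":0,"wz":0},{"tx":0,"ty":0,"tz":5.6,"wx":0,"wy":0,"wz":0},{"tx":0,"ty":0,"tz":5.6,"wx":0,"wy":0,"wz":0},{"tx":0,"ty":0,"tz":5.6,"wx":0,"wy":0,"wz":0}]'
python3 -c "
from go import *
st();go(.4853,-.082,.0253)"
```

```text
time: 28.62
eef_pos: [0.4827, -0.0798, 0.0905]
tool_rot: [[0.997, 0.08, -0.004], [0.08, -0.997, 0.002], [-0.003, -0.002, -1.0]]
ft_force: [0.2, -0.8, -1.0]
finger_gap: 0.0485
grip_force: 26.5
time: 29.2
eef_pos: [0.4845, -0.0821, 0.0356]
tool_rot: [[0.997, 0.077, -0.002], [0.077, -0.997, 0.001], [-0.002, -0.001, -1.0]]
ft_force: [-0.3, 0.4, -0.5]
finger_gap: 0.0486
grip_force: 26.5
t 29.2 [ 0.4845 -0.0821  0.0356] yaw 0.077 F [-0.3  0.4 -0.5] gap 0.0486 grip 26.5
cm [ 0.08 -0.    1.03] rad [-0.0012  0.0015 -0.0012] rows 0.2
```

```bash
python3 -m crank '[{"tx":0.05,"ty":0,"tz":0.3,"wx":-0.001,"wy":0.001,"wz":0},{"tx":0.07,"ty":0,"tz":0.6,"wx":-0.001,"wy":0.001,"wz":0},{"tx":0.07,"ty":0,"tz":0.75,"wx":-0.001,"wy":0.001,"wz":0},{"tx":0.07,"ty":0,"tz":0.75,"wx":-0.001,"wy":0.001,"wz":0},{"tx":0.07,"ty":0,"tz":0.75,"wx":-0.001,"wy":0.001,"wz":0}]'
python3 -c "
from go import *
st();go(.4853,-.082,.0253)"
```

```text
time: 29.62
eef_pos: [0.485, -0.0813, 0.0285]
tool_rot: [[0.997, 0.078, 0.0], [0.078, -0.997, -0.0], [0.0, 0.0, -1.0]]
ft_force: [0.0, 0.7, -0.3]
finger_gap: 0.0483
grip_force: 26.5
t 29.62 [ 0.485  -0.0813  0.0285] yaw 0.078 F [ 0.   0.7 -0.3] gap 0.0483 grip 26.5
cm [0.02 0.07 0.32] rad [ 0.0001 -0.0003 -0.0001] rows 0.1
```

```bash
python3 -m crank '[{"tx":0.02,"ty":0.05,"tz":0.1,"wx":0,"wy":0,"wz":0},{"tx":0.02,"ty":0.05,"tz":0.2,"wx":0,"wy":0,"wz":0},{"tx":0.02,"ty":0.05,"tz":0.3,"wx":0,"wy":0,"wz":0},{"tx":0.02,"ty":0.05,"tz":0.34,"wx":0,"wy":0,"wz":0},{"tx":0.02,"ty":0.05,"tz":0.34,"wx":0,"wy":0,"wz":0}]'
```

```text
time: 30.03
eef_pos: [0.4854, -0.0818, 0.0252]
tool_rot: [[0.997, 0.078, 0.0], [0.078, -0.997, -0.0], [0.0, 0.0, -1.0]]
ft_force: [-1.4, 0.6, 3.7]
finger_gap: 0.0483
grip_force: 26.8
```

```bash
python3 -m crank '[{"tx":0,"ty":0,"tz":0,"wx":0,"wy":0,"wz":0},{"tx":0,"ty":0,"tz":0,"wx":0,"wy":0,"wz":0},{"tx":0,"ty":0,"tz":0,"wx":0,"wy":0,"wz":0},{"tx":0,"ty":0,"tz":-0.1,"wx":0,"wy":0,"wz":0}]' 7.2
python3 -m crank '[{"tx":0,"ty":0,"tz":-0.5,"wx":0,"wy":0,"wz":0},{"tx":0,"ty":0,"tz":-2,"wx":0,"wy":0,"wz":0},{"tx":0,"ty":0,"tz":-5,"wx":0,"wy":0,"wz":0},{"tx":0,"ty":0,"tz":-8.5,"wx":0,"wy":0,"wz":0},{"tx":0,"ty":0,"tz":-12,"wx":0,"wy":0,"wz":0},{"tx":0,"ty":0,"tz":-15.5,"wx":0,"wy":0,"wz":0},{"tx":0,"ty":0,"tz":-17.5,"wx":0,"wy":0,"wz":0},{"tx":0,"ty":0,"tz":-18,"wx":0,"wy":0,"wz":0},{"tx":0,"ty":0,"tz":-18,"wx":0,"wy":0,"wz":0},{"tx":0,"ty":0,"tz":-18,"wx":0,"wy":0,"wz":0}]'
python3 - <<'E'
from go import *
p=r.snapshot("wrist"); st()
cv2.imwrite("pics/w9.png",p["pixels"][:,:,::-1])
m,pr,L=detect(p,"beaker"); print(pr); print(m is not None and np.round(fit([(p,m)],"beaker",z=.003),4))
m,pr,L=detect(p,"bottle"); print(pr); print(m is not None and np.round(fit([(p,m)],"bottle",z=.003),4))
go(.4926,.3206,.2,1.274)
E
```

```text
time: 30.37
eef_pos: [0.4849, -0.0817, 0.0256]
tool_rot: [[0.997, 0.078, -0.001], [0.078, -0.997, 0.0], [-0.001, -0.0, -1.0]]
ft_force: [-0.3, -0.0, -0.2]
finger_gap: 0.0717
grip_force: 0.0
time: 31.2
eef_pos: [0.4845, -0.0815, 0.2048]
tool_rot: [[0.997, 0.078, -0.001], [0.078, -0.997, 0.001], [-0.001, -0.001, -1.0]]
ft_force: [-1.3, 0.8, -1.3]
finger_gap: 0.0722
grip_force: 0.0
t 31.25 [ 0.484  -0.0813  0.2038] yaw 0.078 F [-0.7  0.8 -1. ] gap 0.072 grip 0.0
0.61
[ 0.4863 -0.0826  0.      0.958 ]
0.81
[0.4714 0.1162 0.     0.9526]
cm [  3.99 -40.     0.4 ] rad [-0.0042  0.0024 -1.1963] rows 9.6
```

View pics/w9.png

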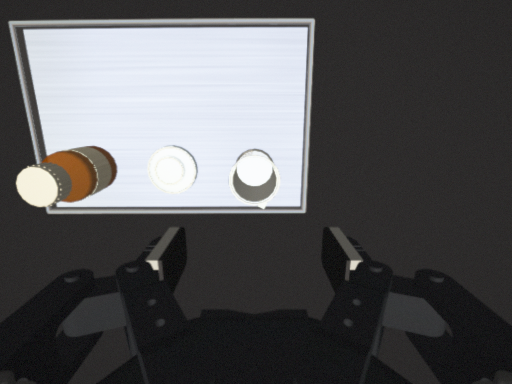

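```bash
python3 -m crank '[{"tx":0.2,"ty":-1.4,"tz":0,"wx":0,"wy":0,"wz":-0.06},{"tx":0.5,"ty":-4.8,"tz":0,"wx":0,"wy":0,"wz":-0.17},{"tx":0.9,"ty":-8.5,"tz":0,"wx":0,"wy":0,"wz":-0.28},{"tx":1.2,"ty":-12.2,"tz":0,"wx":0,"wy":0,"wz":-0.39},{"tx":1.6,"ty":-15.9,"tz":0,"wx":0,"wy":0,"wz":-0.5},{"tx":2,"ty":-19.6,"tz":0,"wx":0,"wy":0,"wz":-0.61},{"tx":2.3,"ty":-23.3,"tz":0,"wx":0,"wy":0,"wz":-0.72},{"tx":2.7,"ty":-27,"tz":0,"wx":0,"wy":0,"wz":-0.83},{"tx":3.1,"ty":-30.7,"tz":0,"wx":0,"wy":0,"wz":-0.94},{"tx":3.4,"ty":-34.4,"tz":0,"wx":0,"wy":0,"wz":-1.05},{"tx":3.8,"ty":-37.8,"tz":0,"wx":0,"wy":0,"wz":-1.14},{"tx":4,"ty":-39.6,"tz":0.2,"wx":0,"wy":0,"wz":-1.19}]' 7
python3 -m crank '[{"tx":-0.3,"ty":-0.3,"tz":1,"wx":0,"wy":0,"wz":0},{"tx":-0.3,"ty":-0.3,"tz":2,"wx":0,"wy":0,"wz":0},{"tx":-0.3,"ty":-0.3,"tz":3,"wx":0,"wy":0,"wz":0},{"tx":-0.3,"ty":-0.3,"tz":3,"wx":0,"wy":0,"wz":0},{"tx":-0.3,"ty":-0.3,"tz":3,"wx":0,"wy":0,"wz":0}]'
python3 - <<'E'
from go import *
p=r.snapshot("wrist"); st()
cv2.imwrite("pics/w10.png",p["pixels"][:,:,::-1])
m,pr,L=detect(p,"flask"); print(pr,m.sum()); q=fit([(p,m)],"flask",yaw=[-1.86],x0=(.4897,.311)); print(np.round(q,4))
x=q[0]-.010*np.cos(q[2]);y=q[1]-.010*np.sin(q[2]);print(x,y)
go(x,y,.0,q[2]+np.pi)
E
```

```text
time: 32.35
eef_pos: [0.4932, 0.3193, 0.2022]
tool_rot: [[0.292, 0.956, -0.002], [0.956, -0.292, 0.0], [-0.001, -0.002, -1.0]]
ft_force: [-0.0, -0.5, -0.1]
finger_gap: 0.0699
grip_force: 0.0
time: 32.77
eef_pos: [0.4898, 0.3127, 0.172]
tool_rot: [[0.3, 0.954, -0.003], [0.954, -0.3, -0.001], [-0.002, -0.003, -1.0]]
ft_force: [-0.4, -0.0, 0.3]
finger_gap: 0.0702
grip_force: 0.0
t 32.82 [0.4905 0.313  0.1732] yaw 1.266 F [ 0.1 -0.7 -0.2] gap 0.0701 grip 0.0
0.92 3317
[ 0.4899  0.3094 -1.8627  0.9699]
0.492821121297255 0.31900994107477587
cm [6.00e-01 1.00e-02 1.74e+01] rad [ 0.0001 -0.     -0.0128] rows 4.2
```

View pics/w10.png

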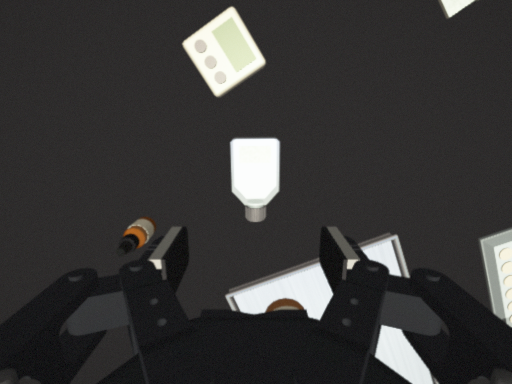

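```bash
python3 -m crank '[{"tx":0.3,"ty":0,"tz":1.5,"wx":0,"wy":0,"wz":-0.01},{"tx":0.65,"ty":0,"tz":4.5,"wx":0,"wy":0,"wz":-0.01},{"tx":0.65,"ty":0,"tz":8,"wx":0,"wy":0,"wz":-0.01},{"tx":0.65,"ty":0,"tz":11.5,"wx":0,"wy":0,"wz":-0.01},{"tx":0.65,"ty":0,"tz":14.5,"wx":0,"wy":0,"wz":-0.01},{"tx":0.65,"ty":0,"tz":16.2,"wx":0,"wy":0,"wz":-0.01},{"tx":0.65,"ty":0,"tz":16.6,"wx":0,"wy":0,"wz":-0.01},{"tx":0.65,"ty":0,"tz":16.6,"wx":0,"wy":0,"wz":-0.01},{"tx":0.65,"ty":0,"tz":16.6,"wx":0,"wy":0,"wz":-0.01}]' 7
python3 -c "
from go import *
st();go(.4928,.3196,.003,1.277)"
```

```text
time: 33.62
eef_pos: [0.4939, 0.3207, 0.0095]
tool_rot: [[0.289, 0.957, 0.003], [0.957, -0.289, 0.001], [0.002, 0.002, -1.0]]
ft_force: [0.4, -0.1, 0.4]
finger_gap: 0.07
grip_force: 0.0
t 33.62 [0.4939 0.3207 0.0095] yaw 1.277 F [ 0.4 -0.1  0.4] gap 0.07 grip 0.0
cm [-0.13 -0.07  0.65] rad [ 0.0021 -0.0018  0.0003] rows 0.2
```

```bash
python3 -m crank '[{"tx":-0.05,"ty":-0.05,"tz":0.2,"wx":0.001,"wy":-0.001,"wz":0},{"tx":-0.1,"ty":-0.05,"tz":0.45,"wx":0.002,"wy":-0.001,"wz":0},{"tx":-0.1,"ty":-0.05,"tz":0.45,"wx":0.002,"wy":-0.001,"wz":0},{"tx":-0.1,"ty":-0.05,"tz":0.45,"wx":0.002,"wy":-0.001,"wz":0}]'
python3 -m crank '[{"tx":0,"ty":0,"tz":0,"wx":0,"wy":0,"wz":0},{"tx":0,"ty":0,"tz":0,"wx":0,"wy":0,"wz":0},{"tx":0,"ty":0,"tz":0,"wx":0,"wy":0,"wz":0},{"tx":0,"ty":0,"tz":0,"wx":0,"wy":0,"wz":0},{"tx":0,"ty":0,"tz":0,"wx":0,"wy":0,"wz":0},{"tx":0,"ty":0,"tz":0,"wx":0,"wy":0,"wz":0}]' 4.5 25
python3 -m crank '[{"tx":0,"ty":0,"tz":-0.3,"wx":0,"wy":0,"wz":0},{"tx":0,"ty":0,"tz":-1.5,"wx":0,"wy":0,"wz":0},{"tx":0,"ty":0,"tz":-4,"wx":0,"wy":0,"wz":0},{"tx":0,"ty":0,"tz":-7,"wx":0,"wy":0,"wz":0},{"tx":0,"ty":0,"tz":-10,"wx":0,"wy":0,"wz":0},{"tx":0,"ty":0,"tz":-12.5,"wx":0,"wy":0,"wz":0},{"tx":0,"ty":0,"tz":-13.5,"wx":0,"wy":0,"wz":0},{"tx":0,"ty":0,"tz":-14,"wx":0,"wy":0,"wz":0},{"tx":0,"ty":0,"tz":-14,"wx":0,"wy":0,"wz":0},{"tx":0,"ty":0,"tz":-14,"wx":0,"wy":0,"wz":0}]'
python3 - <<'E'
from go import *
p=r.snapshot("wrist"); st(); s=r.get_state()
m,pr,L=detect(p,"flask"); print(pr); q=fit([(p,m)],"flask",z=s["eef_pos"][2]-.005,yaw=[-1.865],x0=s["eef_pos"][:2]+[-.003,-.01]); print(np.round(q,4))
a=q[2];d=s["eef_pos"][:2]-q[:2];print("TCP in flask",d@[np.cos(a),np.sin(a)],d@[-np.sin(a),np.cos(a)])
go(.583,.036,.15,1.649)
E
```

```text
time: 33.95
eef_pos: [0.4921, 0.3197, 0.0042]
tool_rot: [[0.289, 0.957, -0.001], [0.957, -0.289, 0.0], [-0.0, -0.001, -1.0]]
ft_force: [0.8, 0.3, -0.6]
finger_gap: 0.0699
grip_force: 0.0
time: 34.45
eef_pos: [0.492, 0.3198, 0.0039]
tool_rot: [[0.289, 0.957, -0.002], [0.957, -0.289, -0.0], [-0.0, -0.001, -1.0]]
ft_force: [-0.5, -1.2, 3.7]
finger_gap: 0.0505
grip_force: 27.7
time: 35.28
eef_pos: [0.491, 0.3192, 0.1418]
tool_rot: [[0.289, 0.957, -0.005], [0.957, -0.289, -0.001], [-0.003, -0.004, -1.0]]
ft_force: [-1.1, -1.0, -0.3]
finger_gap: 0.0504
grip_force: 27.2
t 35.33 [0.4907 0.319  0.1412] yaw 1.278 F [0.2 0.1 0.1] gap 0.0504 grip 27.2
0.74
[ 0.4883  0.3093 -1.8589  0.8958]
TCP in flask -0.009961963189365902 -0.0003938457673711255
cm [-24.43  17.01  -0.9 ] rad [-0.0059  0.0027 -0.3713] rows 7.1
```

```bash
python3 -m crank '[{"tx":-0.7,"ty":0.5,"tz":0,"wx":0,"wy":0,"wz":-0.01},{"tx":-2.6,"ty":1.8,"tz":0,"wx":-0.001,"wy":0.001,"wz":-0.04},{"tx":-5.2,"ty":3.6,"tz":0,"wx":-0.002,"wy":0.001,"wz":-0.08},{"tx":-8,"ty":5.6,"tz":0,"wx":-0.003,"wy":0.002,"wz":-0.12},{"tx":-10.8,"ty":7.5,"tz":0,"wx":-0.003,"wy":0.002,"wz":-0.16},{"tx":-13.6,"ty":9.5,"tz":0,"wx":-0.003,"wy":0.002,"wz":-0.2},{"tx":-16.4,"ty":11.4,"tz":0,"wx":-0.003,"wy":0.002,"wz":-0.25},{"tx":-19.2,"ty":13.4,"tz":0,"wx":-0.003,"wy":0.002,"wz":-0.3},{"tx":-22,"ty":15.3,"tz":0,"wx":-0.003,"wy":0.002,"wz":-0.34},{"tx":-23.8,"ty":16.6,"tz":0,"wx":-0.003,"wy":0.002,"wz":-0.37},{"tx":-24.4,"ty":17,"tz":0,"wx":-0.003,"wy":0.002,"wz":-0.371},{"tx":-24.4,"ty":17,"tz":0,"wx":-0.003,"wy":0.002,"wz":-0.371}]'
python3 -m crank '[{"tx":0,"ty":0,"tz":1,"wx":0,"wy":0,"wz":0},{"tx":0,"ty":0,"tz":3.5,"wx":0,"wy":0,"wz":0},{"tx":0,"ty":0,"tz":6.5,"wx":0,"wy":0,"wz":0},{"tx":0,"ty":0,"tz":9.5,"wx":0,"wy":0,"wz":0},{"tx":0,"ty":0,"tz":11,"wx":0,"wy":0,"wz":0},{"tx":0,"ty":0,"tz":11.5,"wx":0,"wy":0,"wz":0},{"tx":0,"ty":0,"tz":11.5,"wx":0,"wy":0,"wz":0},{"tx":0,"ty":0,"tz":11.5,"wx":0,"wy":0,"wz":0}]'
python3 -c "
from go import *
st();go(.583,.036,.007,1.649)"
```

```text
time: 36.38
eef_pos: [0.5842, 0.0348, 0.1423]
tool_rot: [[-0.074, 0.997, -0.001], [0.997, 0.074, 0.001], [0.001, -0.001, -1.0]]
ft_force: [-0.0, 0.3, -0.2]
finger_gap: 0.0504
grip_force: 27.2
time: 37.05
eef_pos: [0.5845, 0.038, 0.0286]
tool_rot: [[-0.079, 0.997, 0.001], [0.997, 0.079, 0.001], [0.001, 0.001, -1.0]]
ft_force: [-0.5, 0.1, 0.2]
finger_gap: 0.0505
grip_force: 27.2
t 37.05 [0.5845 0.038  0.0286] yaw 1.65 F [-0.5  0.1  0.2] gap 0.0505 grip 27.2
cm [-0.19 -0.17  2.16] rad [ 0.0014 -0.0012  0.0011] rows 0.5
```

```bash
python3 -m crank '[{"tx":-0.1,"ty":-0.1,"tz":0.5,"wx":0.001,"wy":-0.001,"wz":0},{"tx":-0.15,"ty":-0.14,"tz":1.2,"wx":0.001,"wy":-0.001,"wz":0},{"tx":-0.15,"ty":-0.14,"tz":1.6,"wx":0.001,"wy":-0.001,"wz":0},{"tx":-0.15,"ty":-0.14,"tz":1.75,"wx":0.001,"wy":-0.001,"wz":0},{"tx":-0.15,"ty":-0.14,"tz":1.75,"wx":0.001,"wy":-0.001,"wz":0},{"tx":-0.15,"ty":-0.14,"tz":1.75,"wx":0.001,"wy":-0.001,"wz":0}]'
python3 -c "
from go import *
st();go(.583,.036,.007,1.649)"
```

```text
time: 37.55
eef_pos: [0.5831, 0.0354, 0.0108]
tool_rot: [[-0.078, 0.997, 0.0], [0.997, 0.078, 0.0], [0.0, 0.0, -1.0]]
ft_force: [0.2, 0.9, 0.1]
finger_gap: 0.0502
grip_force: 27.2
t 37.55 [0.5831 0.0354 0.0108] yaw 1.649 F [0.2 0.9 0.1] gap 0.0502 grip 27.2
cm [ 0.07 -0.01  0.38] rad [ 0.0001 -0.0002 -0.0004] rows 0.1
```

```bash
python3 -m crank '[{"tx":0.05,"ty":0,"tz":0.1,"wx":0,"wy":0,"wz":0},{"tx":0.05,"ty":0,"tz":0.2,"wx":0,"wy":0,"wz":0},{"tx":0.05,"ty":0,"tz":0.3,"wx":0,"wy":0,"wz":0},{"tx":0.05,"ty":0,"tz":0.37,"wx":0,"wy":0,"wz":0},{"tx":0.05,"ty":0,"tz":0.4,"wx":0,"wy":0,"wz":0},{"tx":0.05,"ty":0,"tz":0.4,"wx":0,"wy":0,"wz":0}]'
```

```text
time: 38.05
eef_pos: [0.5831, 0.036, 0.007]
tool_rot: [[-0.078, 0.997, -0.0], [0.997, 0.078, 0.0], [0.0, -0.0, -1.0]]
ft_force: [0.0, 0.2, 0.4]
finger_gap: 0.0508
grip_force: 27.3
```

```bash
python3 -m crank '[{"tx":0,"ty":0,"tz":0.05,"wx":0,"wy":0,"wz":0},{"tx":0,"ty":0,"tz":0.06,"wx":0,"wy":0,"wz":0}]'
python3 -m crank '[{"tx":0,"ty":0,"tz":0,"wx":0,"wy":0,"wz":0},{"tx":0,"ty":0,"tz":0,"wx":0,"wy":0,"wz":0},{"tx":0,"ty":0,"tz":0,"wx":0,"wy":0,"wz":0},{"tx":0,"ty":0,"tz":-0.1,"wx":0,"wy":0,"wz":0}]' 6.3
python3 -m crank '[{"tx":0,"ty":0,"tz":-0.5,"wx":0,"wy":0,"wz":0},{"tx":0,"ty":0,"tz":-2,"wx":0,"wy":0,"wz":0},{"tx":0,"ty":0,"tz":-5,"wx":0,"wy":0,"wz":0},{"tx":0,"ty":0,"tz":-8.5,"wx":0,"wy":0,"wz":0},{"tx":0,"ty":0,"tz":-12,"wx":0,"wy":0,"wz":0},{"tx":0,"ty":0,"tz":-15.5,"wx":0,"wy":0,"wz":0},{"tx":0,"ty":0,"tz":-19,"wx":0,"wy":0,"wz":0},{"tx":0,"ty":0,"tz":-21,"wx":0,"wy":0,"wz":0},{"tx":0,"ty":0,"tz":-22,"wx":0,"wy":0,"wz":0},{"tx":0,"ty":0,"tz":-22,"wx":0,"wy":0,"wz":0}]'
python3 -c "
from go import *
st();go(.35,-.35,.25,.078)"
```

```text
time: 38.22
eef_pos: [0.5831, 0.036, 0.0069]
tool_rot: [[-0.078, 0.997, -0.001], [0.997, 0.078, 0.0], [0.0, -0.001, -1.0]]
ft_force: [-2.4, -0.1, 6.4]
finger_gap: 0.0506
grip_force: 27.8
time: 38.55
eef_pos: [0.5828, 0.036, 0.0068]
tool_rot: [[-0.078, 0.997, -0.0], [0.997, 0.078, 0.0], [0.0, -0.0, -1.0]]
ft_force: [-1.0, 0.6, 0.1]
finger_gap: 0.063
grip_force: 0.0
time: 39.38
eef_pos: [0.5845, 0.0358, 0.2307]
tool_rot: [[-0.078, 0.997, 0.006], [0.997, 0.078, -0.0], [-0.001, 0.006, -1.0]]
ft_force: [0.7, -0.4, -0.6]
finger_gap: 0.0628
grip_force: 0.0
t 39.38 [0.5845 0.0358 0.2307] yaw 1.649 F [ 0.7 -0.4 -0.6] gap 0.0628 grip 0.0
cm [-36.64 -26.38  -2.06] rad [ 0.0057 -0.0042  1.5708] rows 12.6
```

```bash
python3 -m crank '[{"tx":-1,"ty":-0.4,"tz":0,"wx":0,"wy":0,"wz":0},{"tx":-4,"ty":-1.5,"tz":0,"wx":0,"wy":0,"wz":0},{"tx":-7.6,"ty":-2.9,"tz":0,"wx":0,"wy":0,"wz":0},{"tx":-11.2,"ty":-4.3,"tz":0,"wx":0,"wy":0,"wz":0},{"tx":-14.8,"ty":-5.7,"tz":0,"wx":0,"wy":0,"wz":0},{"tx":-18.4,"ty":-7.1,"tz":0,"wx":0,"wy":0,"wz":0},{"tx":-22,"ty":-8.5,"tz":0,"wx":0,"wy":0,"wz":0},{"tx":-25.6,"ty":-9.9,"tz":0,"wx":0,"wy":0,"wz":0},{"tx":-29.2,"ty":-11.3,"tz":0,"wx":0,"wy":0,"wz":0},{"tx":-32.8,"ty":-12.7,"tz":0,"wx":0,"wy":0,"wz":0},{"tx":-35.5,"ty":-13.7,"tz":0,"wx":0,"wy":0,"wz":0},{"tx":-36.5,"ty":-14,"tz":0,"wx":0,"wy":0,"wz":0}]'
python3 - <<'E'
from go import *
T=r.snapshot("top");S=r.snapshot("scene");st()
a=cv2.resize(T["pixels"][140:270,150:330,::-1],(800,578));cv2.imwrite("pics/top1.png",a)
b=cv2.resize(S["pixels"][150:300,200:360,::-1],(640,600));cv2.imwrite("pics/sc1.png",b)
for n,z,y in(("large_dish",.003,None),("small_dish",.018,None),("bottle",.003,None),("beaker",.003,None),("flask",.003,[-1.493]),("oil_bottle",0,None),("timer",0,[.27])):
  for k,p in(("top",T),("scene",S)):
    m,pr,L=detect(p,n)
    print(n,k,round(pr,2),m is not None and np.round(fit([(p,m)],n,z=z,yaw=y),4))
E
```

```text
time: 40.38
eef_pos: [0.4688, -0.342, 0.2236]
tool_rot: [[-0.074, 0.997, -0.005], [0.997, 0.074, 0.003], [0.003, -0.004, -1.0]]
ft_force: [0.5, 0.0, -0.3]
finger_gap: 0.0629
grip_force: 0.0
t 40.48 [ 0.47   -0.3399  0.2242] yaw 1.645 F [-0.1 -0.4  0.4] gap 0.0627 grip 0.0
large_dish top 0 False
large_dish scene 0.51 [0.474  0.0171 0.     0.4809]
small_dish top 0.61 [0.4802 0.0179 0.     0.9033]
small_dish scene 0.72 [0.3515 0.2981 0.     0.4967]
bottle top 0.9 [0.4719 0.1188 0.     0.9324]
bottle scene 0.98 [0.4683 0.1165 0.     0.9465]
beaker top 0.77 [ 0.4852 -0.0828  0.      0.9306]
beaker scene 0.9 [ 0.482  -0.0823  0.      0.8941]
flask top 0.69 [ 0.5844  0.0257 -1.4786  0.9492]
flask scene 0.71 [ 0.5817  0.0251 -1.4663  0.9477]
oil_bottle top 0 False
oil_bottle scene 0.46 [0.3498 0.2964 0.     0.7368]
timer top 0.83 [0.4986 0.4388 0.2634 0.9359]
timer scene 0.59 [0.4971 0.4416 0.2643 0.9149]
```

View pics/top1.png

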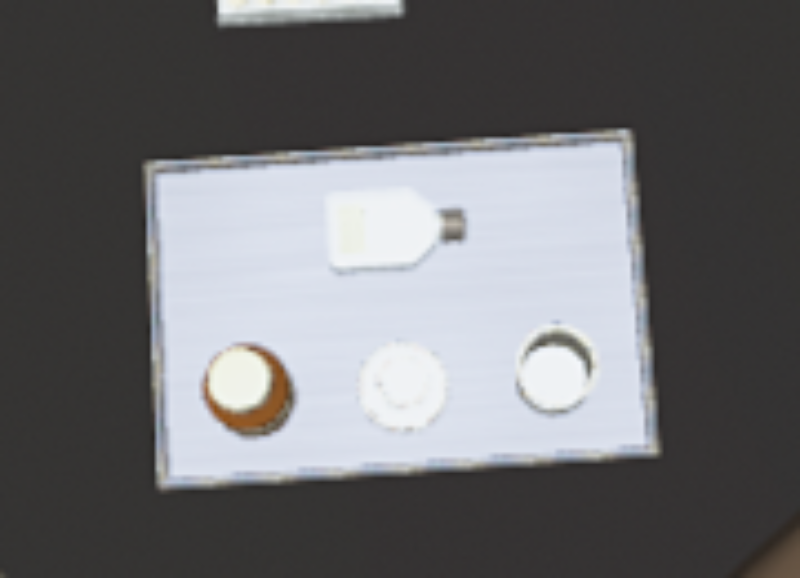

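View pics/sc1.png

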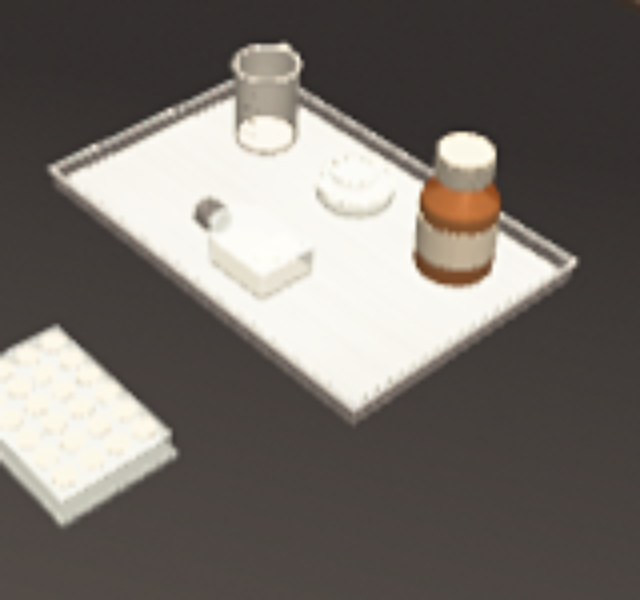

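The top view shows the stack at (402,385), the bottle at (248,390), the beaker at (555,370), and the flask at (395,228) with its neck to the right. The scene view confirms everything is upright. The measured poses are within about 2 mm of target, and the flask is within about 1.5° of parallel.

```bash
python3 -m crank '[{"tx":0,"ty":0,"tz":0,"wx":0,"wy":0,"wz":0},{"tx":0,"ty":0,"tz":0,"wx":0,"wy":0,"wz":0},{"tx":0,"ty":0,"tz":0,"wx":0,"wy":0,"wz":0}]' >/dev/null; python3 -c "
from rig import r
print(r.finish_job())"
```

```text
the job is handed in; nothing more can be done
None
```

The tray is set out as asked and the job is handed in: the final pictures showed everything upright and within a few millimetres of target, with the flask 1–2° off parallel, after about 41 of the 115 s.

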